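# Load the empty places of a swing-out rotor with spare buckets

### The arm

A 7-joint arm with a two-finger parallel gripper is mounted at the origin on the work surface. World frame = base frame: x ahead of the robot, y to its left, z up, the work surface at z = 0. Lengths are in m, angles in rad, forces in N, time in s.
With the tool pointing down it reaches from about 0.4 to 0.85 m from the base axis. Payload 10.4 kg.
Tool frame: the origin (TCP) lies midway between the tips of the shut fingers; the grasp point (between the pads) lies 19 mm behind it; z points along the fingers, y is the line along which they close (so a half turn about z gives the same grasp; the last joint's range is limited). The gripper opens to 87 mm and grips with 3 to 60 N. Pads are 19 mm wide; open, the fingers measure 117 mm over their backs; the gripper's body (75 mm by 190 mm) begins 51 mm behind the grasp point.
Start: joints at [-1.148, 0.332, -0.065, 1.46, 0.022, 1.35, -0.088], TCP at [0.269, 0.564, 0.223] pointing down, gripper open.
Joint ranges: [-2.6, 2.6], [-0.5, 2.12], [-1.47, 1.34], [0.16, 2.42], [-1.27, 4.41], [0.06, 2.06], [-2.6, 2.6]. Speed limits (rad/s): [2.22, 2.22, 2.79, 2.79, 3.14, 3.14, 3.14].

### API

Orientations are given as a unit quaternion [x, y, z, w].
In Python, from bench import sensors, eyes, order gives the robot as it stands.
- The arm moves only by the tool arm_command, never from a script. Its argument "steps" is a list of rows, each an object with "rot": the turn, a rotation vector about the world's x, y, z in degrees, a list of three; "slide": the shift along the world's x, y, z in m, a list of three; "grip": the opening, from 0 (shut) to 1 (fully open). A call has exactly 8 rows; each row shifts and turns the commanded pose from where the row before left it; what a row does not reach is not made up. A row lasts 1/8 s, in which the tool goes at most 62.5 mm and 10.7 degrees, less where a joint would pass 70% of its speed; a pose out of reach is approached as far as the arm can. A call with a gripper value outside its range is refused whole. The fingers move at their own pace and stop on an object; "newtons" is the grip in N (left out, the last holds). Time passes only in rows, so rows that do not move let the fingers close, or fill a call up. It gives the time, the measured TCP pose, the force, the opening and the grip force at its end, in the units of the state.
- sensors.read_state(): the state, without advancing time (a new reading comes with each control period).
- eyes.camera(name): name is "scene" or "top" or "wrist"; returns a dict with "pixels" (480x640x3 uint8, red, green, blue), "intrinsics" (3x3 intrinsics, pixels), "pose" (4x4, takes a point from camera to world coordinates). Camera axes: x right, y down, z forward; pixel columns grow to the right and rows downward; lengths in m; the calibration is good to about 2 mm. A picture is of the moment at which its call begins. There is no depth.
- order.close_job(): hands the job in; it is judged then, once.
Trained networks look in a picture, given as the dict that the camera call returned (one of the last four; its "shot" number tells which), for a name from the list of things; names that differ only in an ending like _2 or _b are one class to them, and where a whole thing is asked for, a point or a joint stands for the part that bears it (a point fixed in the world has none). Each returns a list of dicts, best first, with "conf" (0 to 1); they miss things now and then, are a little off and sometimes report something else, mostly with a low value. They report only what shows in the picture. A call takes as long as a camera call. They do not tell look-alikes from the thing itself.
- eyes.look_for(name, picture): "bbox" ([left, top, right, bottom] in pixels, round what is visible of it).
The state is a dict: "time": time; "joint_positions": joint angles; "joint_vel": joint speeds; "joint_torque": joint torques, N m; "ee_pos": TCP position; "eef_rot": TCP orientation; "ft_force": force on the tool from outside, world axes, zero at the start; "torque": the same for the moment, N m; "width": finger opening in m; "grip_force": force on a finger pad.
Only numpy, scipy, OpenCV 4.12 (cv2) and the standard library are available. Lean on these libraries where they do the work, as an engineer would, in place of code of your own. Each camera call takes 0.05 s, during which the arm holds its last target. There are 200 camera calls.

### The job

Get the centrifuge rotor ready for the class: find which of its four places have no bucket and hang a spare from the mat in each by its pin, fully seated in both notches and upright, without disturbing the buckets that already hang there or the beaker, bottle and jar. The spares lie on their sides, so let each one swing down in the fingers until it hangs foot down before it meets the rotor; a spare that is left over is stood upright on the mat. Once all four places are filled, throw the red lock lever over to its stop, away from the robot.

Things in the scene. Friction and masses are not known exactly. Their poses are not given: they have to be found in the camera images.
- yoke0 (a point): place 0 of the rotor, a fork with two V notches: where the middle of a seated bucket's pin lies, 125 mm above the bench, 85 mm from the rotor's centre towards its +x; the pin then lies along the rotor's y. Axes: the rotor's. The tines, 5 mm thick, stand 20 to 25 mm to either side along the pin; each V is 27 mm wide at its mouth, 9 mm above this point. The fork is open below and outward.
- yoke1 (a point): place 1 of the rotor, a fork with two V notches: where the middle of a seated bucket's pin lies, 125 mm above the bench, 85 mm from the rotor's centre towards its +y; the pin then lies along the rotor's x. Axes: the rotor's. The tines, 5 mm thick, stand 20 to 25 mm to either side along the pin; each V is 27 mm wide at its mouth, 9 mm above this point. The fork is open below and outward.
- yoke2 (a point): place 2 of the rotor, a fork with two V notches: where the middle of a seated bucket's pin lies, 125 mm above the bench, 85 mm from the rotor's centre towards its -x; the pin then lies along the rotor's y. Axes: the rotor's. The tines, 5 mm thick, stand 20 to 25 mm to either side along the pin; each V is 27 mm wide at its mouth, 9 mm above this point. The fork is open below and outward.
- yoke3 (a point): place 3 of the rotor, a fork with two V notches: where the middle of a seated bucket's pin lies, 125 mm above the bench, 85 mm from the rotor's centre towards its -y; the pin then lies along the rotor's x. Axes: the rotor's. The tines, 5 mm thick, stand 20 to 25 mm to either side along the pin; each V is 27 mm wide at its mouth, 9 mm above this point. The fork is open below and outward.
- hung0_pin (a point): blue-capped aluminium bucket, 48 (x) by 32 (y) by 110 mm tall (z, foot to cap), about 250 g, centre of mass 58 mm below the pin. A pin of 6 mm diameter, 64 mm over its flat ends, runs through it along its y, 92 mm above the foot, 16 mm out on each side. This point: the middle of the pin. This one, where it is present, already hangs in place 0 of the rotor at the start.
- hung1_pin (a point): blue-capped aluminium bucket, 48 (x) by 32 (y) by 110 mm tall (z, foot to cap), about 250 g, centre of mass 58 mm below the pin. A pin of 6 mm diameter, 64 mm over its flat ends, runs through it along its y, 92 mm above the foot, 16 mm out on each side. This point: the middle of the pin. This one, where it is present, already hangs in place 1 of the rotor at the start.
- hung2_pin (a point): blue-capped aluminium bucket, 48 (x) by 32 (y) by 110 mm tall (z, foot to cap), about 250 g, centre of mass 58 mm below the pin. A pin of 6 mm diameter, 64 mm over its flat ends, runs through it along its y, 92 mm above the foot, 16 mm out on each side. This point: the middle of the pin. This one, where it is present, already hangs in place 2 of the rotor at the start.
- hung3_pin (a point): blue-capped aluminium bucket, 48 (x) by 32 (y) by 110 mm tall (z, foot to cap), about 250 g, centre of mass 58 mm below the pin. A pin of 6 mm diameter, 64 mm over its flat ends, runs through it along its y, 92 mm above the foot, 16 mm out on each side. This point: the middle of the pin. This one, where it is present, already hangs in place 3 of the rotor at the start.
- spare0_pin (a point): blue-capped aluminium bucket, 48 (x) by 32 (y) by 110 mm tall (z, foot to cap), about 250 g, centre of mass 58 mm below the pin. A pin of 6 mm diameter, 64 mm over its flat ends, runs through it along its y, 92 mm above the foot, 16 mm out on each side. This point: the middle of the pin. Spare, lying on a broad side on the mat, pin level. A firm grip on its pin ends keeps its angle; eased to about 3 N it swings foot down; under 2 N it drops.
- spare1_pin (a point): blue-capped aluminium bucket, 48 (x) by 32 (y) by 110 mm tall (z, foot to cap), about 250 g, centre of mass 58 mm below the pin. A pin of 6 mm diameter, 64 mm over its flat ends, runs through it along its y, 92 mm above the foot, 16 mm out on each side. This point: the middle of the pin. Spare, lying on a broad side on the mat, pin level. A firm grip on its pin ends keeps its angle; eased to about 3 N it swings foot down; under 2 N it drops.
- spare2_pin (a point): blue-capped aluminium bucket, 48 (x) by 32 (y) by 110 mm tall (z, foot to cap), about 250 g, centre of mass 58 mm below the pin. A pin of 6 mm diameter, 64 mm over its flat ends, runs through it along its y, 92 mm above the foot, 16 mm out on each side. This point: the middle of the pin. Spare, lying on a broad side on the mat, pin level. A firm grip on its pin ends keeps its angle; eased to about 3 N it swings foot down; under 2 N it drops.
- lock (a joint): red lock lever: 0 as it stands at first, leaning towards the robot (-x); it swings over towards +x to its stop at 1.0 rad, and stays where it is left.
- lock_tip (a point): tip of the red lock lever's stick; it moves in a vertical plane along x (the lever's base does not turn); 80 mm from the pivot, which lies 22 mm above the bench; upright at 0.5 rad. A red ball, 26 mm wide, sits on it.
- beaker: glass beaker, 60 mm wide, 75 mm tall; not part of the job. Origin under its centre.
- stain: amber bottle, 40 mm wide, 75 mm tall; not part of the job. Origin under its centre.
- sample: clear jar with a white lid, 48 mm wide, 60 mm tall; not part of the job. Origin under its centre.
- rotor: four-place swing-out rotor on its round loading stand, fixed to the bench; origin at the bench under its centre, z up; centre post 44 mm thick and 137 mm tall. Places lie 85 mm out along its +x, +y, -x and -y.
- mat: black rubber mat, 360 mm (its x) by 300 mm (its y), 4 mm thick, fixed to the bench; origin under its centre.
Mind the look-alikes: they are no part of the job. What is shaped like the part that bears lock but pink is not meant. Leave any purple look-alike of the part that bears hung0_pin alone.

How it is judged:
On the way, in this order (a step that is already met when the one before it is completed fails the run):
1. all four places of the rotor hold an upright, seated bucket while the lever is still unlocked (((distance between hung0_pin and yoke0 below 0.008 m and angle between hung0_pin's own z axis and vertical below 0.3 rad) or (distance between spare0_pin and yoke0 below 0.008 m and angle between spare0_pin's own z axis and vertical below 0.3 rad) or (distance between spare1_pin and yoke0 below 0.008 m and angle between spare1_pin's own z axis and vertical below 0.3 rad) or (distance between spare2_pin and yoke0 below 0.008 m and angle between spare2_pin's own z axis and vertical below 0.3 rad)) and ((distance between hung1_pin and yoke1 below 0.008 m and angle between hung1_pin's own z axis and vertical below 0.3 rad) or (distance between spare0_pin and yoke1 below 0.008 m and angle between spare0_pin's own z axis and vertical below 0.3 rad) or (distance between spare1_pin and yoke1 below 0.008 m and angle between spare1_pin's own z axis and vertical below 0.3 rad) or (distance between spare2_pin and yoke1 below 0.008 m and angle between spare2_pin's own z axis and vertical below 0.3 rad)) and ((distance between hung2_pin and yoke2 below 0.008 m and angle between hung2_pin's own z axis and vertical below 0.3 rad) or (distance between spare0_pin and yoke2 below 0.008 m and angle between spare0_pin's own z axis and vertical below 0.3 rad) or (distance between spare1_pin and yoke2 below 0.008 m and angle between spare1_pin's own z axis and vertical below 0.3 rad) or (distance between spare2_pin and yoke2 below 0.008 m and angle between spare2_pin's own z axis and vertical below 0.3 rad)) and ((distance between hung3_pin and yoke3 below 0.008 m and angle between hung3_pin's own z axis and vertical below 0.3 rad) or (distance between spare0_pin and yoke3 below 0.008 m and angle between spare0_pin's own z axis and vertical below 0.3 rad) or (distance between spare1_pin and yoke3 below 0.008 m and angle between spare1_pin's own z axis and vertical below 0.3 rad) or (distance between spare2_pin and yoke3 below 0.008 m and angle between spare2_pin's own z axis and vertical below 0.3 rad)) and value of joint lock below 0.5 rad), for 0.2 s.
2. the lock lever is thrown (value of joint lock above 0.85 rad), for 0.2 s.
At the end, for the whole second after the job is handed in: each of the four places holds a bucket, its pin middle within 8 mm of the place and the bucket within 0.3 rad of upright; any spare left over stands upright (within 0.1 rad) on the mat; the lock lever stands beyond 0.85 rad; all buckets at rest and released (((distance between hung0_pin and yoke0 below 0.008 m and angle between hung0_pin's own z axis and vertical below 0.3 rad) or (distance between spare0_pin and yoke0 below 0.008 m and angle between spare0_pin's own z axis and vertical below 0.3 rad) or (distance between spare1_pin and yoke0 below 0.008 m and angle between spare1_pin's own z axis and vertical below 0.3 rad) or (distance between spare2_pin and yoke0 below 0.008 m and angle between spare2_pin's own z axis and vertical below 0.3 rad)) and ((distance between hung1_pin and yoke1 below 0.008 m and angle between hung1_pin's own z axis and vertical below 0.3 rad) or (distance between spare0_pin and yoke1 below 0.008 m and angle between spare0_pin's own z axis and vertical below 0.3 rad) or (distance between spare1_pin and yoke1 below 0.008 m and angle between spare1_pin's own z axis and vertical below 0.3 rad) or (distance between spare2_pin and yoke1 below 0.008 m and angle between spare2_pin's own z axis and vertical below 0.3 rad)) and ((distance between hung2_pin and yoke2 below 0.008 m and angle between hung2_pin's own z axis and vertical below 0.3 rad) or (distance between spare0_pin and yoke2 below 0.008 m and angle between spare0_pin's own z axis and vertical below 0.3 rad) or (distance between spare1_pin and yoke2 below 0.008 m and angle between spare1_pin's own z axis and vertical below 0.3 rad) or (distance between spare2_pin and yoke2 below 0.008 m and angle between spare2_pin's own z axis and vertical below 0.3 rad)) and ((distance between hung3_pin and yoke3 below 0.008 m and angle between hung3_pin's own z axis and vertical below 0.3 rad) or (distance between spare0_pin and yoke3 below 0.008 m and angle between spare0_pin's own z axis and vertical below 0.3 rad) or (distance between spare1_pin and yoke3 below 0.008 m and angle between spare1_pin's own z axis and vertical below 0.3 rad) or (distance between spare2_pin and yoke3 below 0.008 m and angle between spare2_pin's own z axis and vertical below 0.3 rad)) and ((angle between spare0_pin's own z axis and vertical below 0.1 rad and height (world z) of spare0_pin between 0.088 and 0.102 m and x of spare0_pin in the frame of mat between -0.18 and 0.18 m and y of spare0_pin in the frame of mat between -0.15 and 0.15 m) or (distance between spare0_pin and yoke0 below 0.008 m and angle between spare0_pin's own z axis and vertical below 0.3 rad) or (distance between spare0_pin and yoke1 below 0.008 m and angle between spare0_pin's own z axis and vertical below 0.3 rad) or (distance between spare0_pin and yoke2 below 0.008 m and angle between spare0_pin's own z axis and vertical below 0.3 rad) or (distance between spare0_pin and yoke3 below 0.008 m and angle between spare0_pin's own z axis and vertical below 0.3 rad)) and ((angle between spare1_pin's own z axis and vertical below 0.1 rad and height (world z) of spare1_pin between 0.088 and 0.102 m and x of spare1_pin in the frame of mat between -0.18 and 0.18 m and y of spare1_pin in the frame of mat between -0.15 and 0.15 m) or (distance between spare1_pin and yoke0 below 0.008 m and angle between spare1_pin's own z axis and vertical below 0.3 rad) or (distance between spare1_pin and yoke1 below 0.008 m and angle between spare1_pin's own z axis and vertical below 0.3 rad) or (distance between spare1_pin and yoke2 below 0.008 m and angle between spare1_pin's own z axis and vertical below 0.3 rad) or (distance between spare1_pin and yoke3 below 0.008 m and angle between spare1_pin's own z axis and vertical below 0.3 rad)) and ((angle between spare2_pin's own z axis and vertical below 0.1 rad and height (world z) of spare2_pin between 0.088 and 0.102 m and x of spare2_pin in the frame of mat between -0.18 and 0.18 m and y of spare2_pin in the frame of mat between -0.15 and 0.15 m) or (distance between spare2_pin and yoke0 below 0.008 m and angle between spare2_pin's own z axis and vertical below 0.3 rad) or (distance between spare2_pin and yoke1 below 0.008 m and angle between spare2_pin's own z axis and vertical below 0.3 rad) or (distance between spare2_pin and yoke2 below 0.008 m and angle between spare2_pin's own z axis and vertical below 0.3 rad) or (distance between spare2_pin and yoke3 below 0.008 m and angle between spare2_pin's own z axis and vertical below 0.3 rad)) and value of joint lock above 0.85 rad and linear speed of each of spare0, spare1, spare2 below 0.02 m/s); the robot touches nothing.
It fails at once if a spare held in the fingers touches the rotor while it is more than 40 degrees from hanging foot down ((contact force between spare0 and rotor above 0.5 N and contact force between spare0 and the fingers above 0.5 N and angle between spare0_pin's own z axis and vertical above 0.7 rad) or (contact force between spare1 and rotor above 0.5 N and contact force between spare1 and the fingers above 0.5 N and angle between spare1_pin's own z axis and vertical above 0.7 rad) or (contact force between spare2 and rotor above 0.5 N and contact force between spare2 and the fingers above 0.5 N and angle between spare2_pin's own z axis and vertical above 0.7 rad)).
It fails at once if a bucket that already hangs in the rotor is moved 20 mm (distance of any of hung0_pin, hung1_pin, hung2_pin, hung3_pin from where it was at the start of the episode above 0.02 m).
It fails at once if the beaker, the bottle or the jar is moved 30 mm (distance of any of beaker, stain, sample from where it was at the start of the episode above 0.03 m).
Of hung0, hung1, hung2, hung3 only 1 to 2 are there at a start; the rules pass over those that are not, and their reading is None.
At some moment in a run one of spare0, spare1, spare2 may be knocked a few centimetres aside while the robot is not near it.
Once in a run the grip may slacken for a moment while it holds something.
It also fails if it takes over 210 s, if anything falls off the work surface, if the arm or the gripper's body presses on something with over 40 N, if the wrist force passes 120 N, or if a joint passes its speed limit or range.

## Working session

There is one attempt and no reset: what is moved stays moved. The work goes in short steps, Python scripts to look and compute and a tool call to move; the robot and the scene stay as the last step left them, time stands still between calls to the robot, and variables do not carry over. Pictures are saved under pics/ and viewed, at most 14 in all, crops included, and the job is handed in when it is done.

Besides the shell and the picture viewer there is one more tool, called after ">>>" as name(argument=value, ...), one argument or row to a line, values as JSON. arm_command: Moves the arm, as the interface text tells. Its arguments: {"type":"object","properties":{"steps":{"type":"array","items":{"type":"object","properties":{"rot":{"type":"array","items":{"type":"number"}},"slide":{"type":"array","items":{"type":"number"}},"grip":{"type":"number"}}}},"newtons":{"type":"number"}},"required":["steps"]}

```bash
mkdir -p pics; ls
cat > h.py <<'E'
import numpy as np, cv2
from bench import sensors, eyes, order
def shot(cam,name=None,crop=None,scale=1):
    p=eyes.camera(cam)
    if name:
        im=p["pixels"][:,:,::-1]
        if crop: im=im[crop[1]:crop[3],crop[0]:crop[2]]
        cv2.imwrite("pics/"+name,cv2.resize(im,None,fx=scale,fy=scale,interpolation=cv2.INTER_CUBIC))
    return p
def back(p,u,v,z):
    K=np.array(p["intrinsics"]);T=np.array(p["pose"])
    d=T[:3,:3]@np.linalg.solve(K,[u,v,1.]);o=T[:3,3]
    return o+d*(z-o[2])/d[2]
def proj(p,X):
    K=np.array(p["intrinsics"]);T=np.array(p["pose"])
    c=T[:3,:3].T@(np.array(X)-T[:3,3]);q=K@c
    return q[:2]/q[2]
E
python3 - <<'E'
from h import *
for c in("top","scene"):
    p=shot(c,c+"0.png")
    print(c,np.round(p["pose"],3).tolist(),np.round(p["intrinsics"],1).tolist())
    for n in("hung0_pin","spare0_pin","lock","rotor","mat","beaker","stain","sample"):
        print(n,[(np.round(d["bbox"]).astype(int).tolist(),round(d["conf"],2)) for d in eyes.look_for(n,p)])
s=sensors.read_state();print(s["eef_rot"],s["ee_pos"],s["width"],s["time"])
E
```

```text
pics
top [[0.016, -0.981, 0.193, 0.384], [-1.0, -0.016, 0.002, -0.051], [0.001, -0.193, -0.981, 1.188], [0.0, 0.0, 0.0, 1.0]] [[542.7, 0.0, 319.2], [0.0, 542.7, 244.0], [0.0, 0.0, 1.0]]
hung0_pin [([385, 195, 414, 225], 0.84), ([385, 139, 412, 177], 0.72), ([450, 189, 478, 223], 0.69)]
spare0_pin [([208, 285, 233, 336], 0.81)]
lock [([299, 303, 308, 327], 0.67), ([287, 216, 294, 233], 0.6)]
rotor [([353, 199, 456, 303], 0.7), ([322, 157, 348, 187], 0.27), ([474, 330, 505, 351], 0.19)]
mat [([116, 191, 265, 355], 0.6), ([286, 215, 295, 228], 0.25)]
beaker [([320, 156, 345, 187], 0.56)]
stain [([248, 165, 268, 187], 0.83)]
sample [([473, 328, 507, 350], 0.78)]
scene [[-0.381, 0.504, -0.775, 1.509], [0.924, 0.186, -0.333, 0.328], [-0.024, -0.843, -0.537, 0.731], [0.0, 0.0, 0.0, 1.0]] [[535.9, 0.0, 320.5], [0.0, 535.9, 243.9], [0.0, 0.0, 1.0]]
hung0_pin [([204, 271, 234, 325], 0.96), ([174, 231, 202, 286], 0.86), ([230, 225, 263, 279], 0.84)]
spare0_pin [([423, 241, 445, 280], 0.74)]
lock [([341, 256, 352, 296], 0.77), ([359, 208, 368, 241], 0.72)]
rotor [([217, 199, 308, 285], 0.8)]
mat [([371, 242, 533, 375], 0.66), ([219, 200, 307, 282], 0.29)]
beaker [([270, 288, 298, 335], 0.8)]
stain [([350, 314, 375, 352], 0.74)]
sample [([220, 197, 243, 222], 0.78), ([422, 240, 446, 280], 0.17)]
[2.21055075e-01 9.75261325e-01 4.65423354e-05 5.84451240e-06] [0.26947897 0.56394535 0.22259482] 0.08743747583571942 0.9
```

View pics/top0.png

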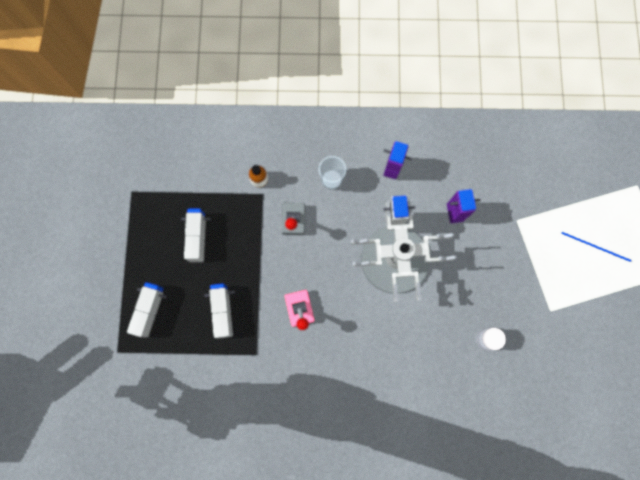

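View pics/scene0.png

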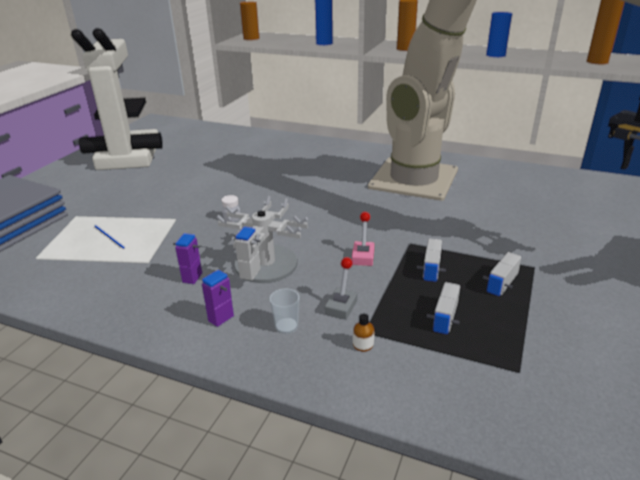

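The top view shows three spares with blue caps at (193,236), (145,310) and (221,311). One bucket hangs at the rotor's far place (401,208), and the other three places are empty. The purple look-alikes at (397,160) and (461,206) aren't part of the job. There are two levers: the grey-based one at (292,222) fits "lock", and the one at (303,315) is on a pink base, so it's the look-alike. I'll enlarge the rotor and the mat with the lever.

Run:
```python
from h import *
p=eyes.camera("top");im=p["pixels"][:,:,::-1]
a=cv2.resize(im[180:310,335:465],None,fx=4.4,fy=4.4,interpolation=cv2.INTER_CUBIC)
cv2.imwrite("pics/rot.png",a)
cv2.imwrite("pics/mat.png",cv2.resize(im[185:360,110:320],None,fx=3.4,fy=3.4,interpolation=cv2.INTER_CUBIC)[:600,:800])
print(back(p,404,248,.137))
# bright spare bodies on the mat; z top = .004+.032=.036 
hsv=cv2.cvtColor(im,cv2.COLOR_BGR2HSV)
m=np.zeros(im.shape[:2],np.uint8)
m[195:350,125:258]=(hsv[195:350,125:258,2]>110)*255
m=cv2.morphologyEx(m,cv2.MORPH_OPEN,np.ones((5,5)))
for c in cv2.findContours(m,0,2)[0]:
    if cv2.contourArea(c)<300: continue
    pts=c[:,0]; W=np.array([back(p,u,v,.036)[:2] for u,v in pts]).astype(np.float32)
    r=cv2.minAreaRect(W)
    cap=[(u,v) for u in range(110,265) for v in range(190,355) if hsv[v,u,0] in range(100,130) and hsv[v,u,1]>180 and hsv[v,u,2]>100 and abs(u-pts[:,0].mean())<30 and abs(v-pts[:,1].mean())<40]
    cw=np.mean([back(p,u,v,.03)[:2] for u,v in cap],0)
    bw=np.array(r[0]); d=cw-bw
    print("box",np.round(bw,4),np.round(r[1],4),r[2],"cap",np.round(cw,4),"ang",np.degrees(np.arctan2(d[1],d[0])))
```

```text
[ 0.5854443  -0.21583613  0.137     ]
box [0.4651 0.16  ] [0.1143 0.0379] 8.661447525024414 cap [0.5185 0.1688] ang 9.284941172082975
box [0.4641 0.3185] [0.0456 0.1137] 75.888671875 cap [0.5153 0.3069] ang -12.787968871944727
box [0.6287 0.2258] [0.1167 0.0389] 3.3081326484680176 cap [0.6845 0.2281] ang 2.3187159289634174
```

View pics/rot.png

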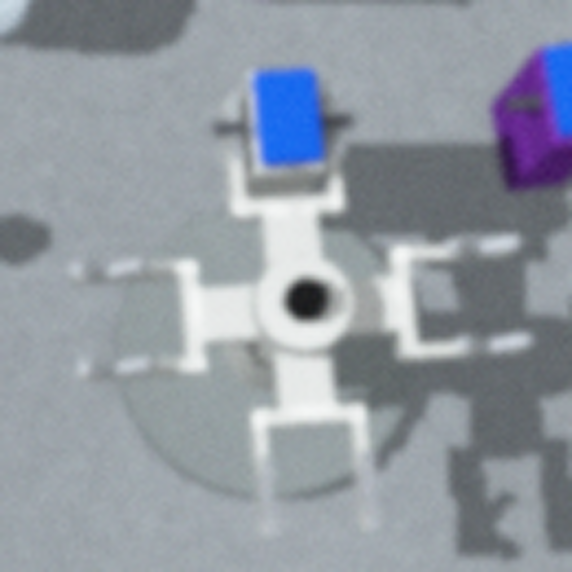

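View pics/mat.png

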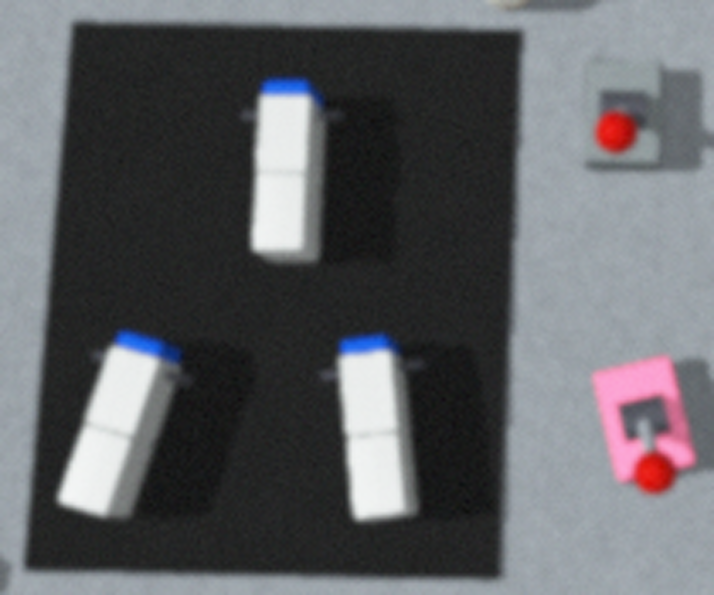

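The rotor crop confirms the forks at left (120,317), right (490,290) and bottom (317,480) are empty, and only the top one holds a bucket. The mat crop shows all the spares' pins level and their caps at the far end. The grey-based lever at (615,115) is the real lock, and the pink one isn't. I'll move over the mat for a wrist view.

>>> arm_command(
  steps=[
    {"slide": [0.03, -0.042, 0.015], "rot": [0, 0, 3.2], "grip": 1},
    {"slide": [0.03, -0.042, 0.015], "rot": [0, 0, 3.2], "grip": 1},
    {"slide": [0.03, -0.042, 0.015], "rot": [0, 0, 3.2], "grip": 1},
    {"slide": [0.03, -0.042, 0.015], "rot": [0, 0, 3.2], "grip": 1},
    {"slide": [0.03, -0.042, 0.015], "rot": [0, 0, 3.2], "grip": 1},
    {"slide": [0.03, -0.042, 0.015], "rot": [0, 0, 3.2], "grip": 1},
    {"slide": [0.03, -0.042, 0.015], "rot": [0, 0, 3.2], "grip": 1},
    {"slide": [0.03, -0.042, 0.015], "rot": [0, 0, 3.2], "grip": 1},
  ],
  newtons=20,
)

```text
time: 1.95
ee_pos: [0.5102, 0.2265, 0.3433]
eef_rot: [-0.001, 1.0, 0.0, 0.0]
ft_force: [0.8, -0.3, -0.6]
width: 0.0869
grip_force: 0.0
```

Run:
```python
from h import *
p=shot("wrist","w1.png");print(np.round(p["pose"],4).tolist(),np.round(p["intrinsics"],1).tolist())
import pickle;pickle.dump(p,open("w1.pkl","wb"))
s=sensors.read_state();print(s["eef_rot"],s["ee_pos"],s["ft_force"],s["time"])
```

```text
[[-0.0032, 0.9631, 0.2692, 0.436], [1.0, 0.003, 0.001, 0.2259], [0.0001, 0.2692, -0.9631, 0.5042], [0.0, 0.0, 0.0, 1.0]] [[417.0, 0.0, 317.3], [0.0, 417.0, 230.9], [0.0, 0.0, 1.0]]
[ 1.49638029e-03  9.99996219e-01 -7.71179418e-04  2.17429328e-03] [0.5146073  0.21916294 0.34531765] [ 1.65432046 -6.26872068  0.78887603] 2.0
```

View pics/w1.png

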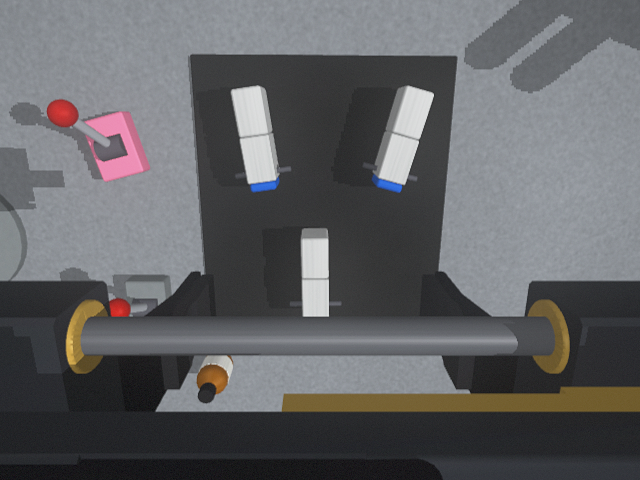

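The wrist view shows the pin ends: A (236,177)-(291,169), B (365,166)-(416,179), C (291,303)-(340,303).

Run:
```python
from h import *
import pickle
p=pickle.load(open("w1.pkl","rb"))
im=p["pixels"]; g=cv2.cvtColor(im,cv2.COLOR_RGB2GRAY)
for n,a,b in(("A",(236,177),(291,169)),("B",(365,166),(416,179)),("C",(291,303),(340,303))):
    A,B=back(p,*a,.028),back(p,*b,.028);d=B-A
    print(n,np.round((A+B)/2,4),"len",np.linalg.norm(d),"pin ang",np.degrees(np.arctan2(d[1],d[0])))
print("levers",back(p,119,309,.09),back(p,62,113,.09))
s=sensors.read_state();print(s["ee_pos"],s["ft_force"])
# rotor fit points in top
t=eyes.camera("top")
def w(c,z): return back(t,335+c[0]/4.4,180+c[1]/4.4,z)
print("post",w((307,298),.137))
for n,a,b in(("L",(190,268),(197,365)),("R",(400,250),(408,350)),("B",(262,410),(362,410)),("Btip",(268,525),(370,525)),("Ltip",(78,270),(86,370)),("hung pin",(215,127),(355,120)),("Rtip",(520,242),(530,340))):
    for z in(.12,.134):
        A,B=w(a,z),w(b,z);d=B-A;print(n,z,np.round((A+B)/2,4),np.round(np.linalg.norm(d),4),np.degrees(np.arctan2(d[1],d[0])).round(1))
```

```text
A [0.5006 0.1646 0.028 ] len 0.06375445284006466 pin ang 98.41162274115905
B [0.4996 0.3098 0.028 ] len 0.06073821888493625 pin ang 76.05507908593114
C [0.6623 0.2244 0.028 ] len 0.06105430549417972 pin ang 90.17822835869471
levers [0.64067084 0.01075512 0.09      ] [ 0.43550472 -0.01809773  0.09      ]
[0.5146073  0.21916294 0.34531765] [ 1.65432046 -6.26872068  0.78887603]
post [ 0.58601607 -0.21736662  0.137     ]
L 0.12 [ 0.58   -0.1684  0.12  ] 0.0449 -176.2
L 0.134 [ 0.5774 -0.1668  0.134 ] 0.0443 -176.2
R 0.12 [ 0.5892 -0.2642  0.12  ] 0.0463 -176.8
R 0.134 [ 0.5865 -0.2614  0.134 ] 0.0457 -176.8
B 0.12 [ 0.5379 -0.2216  0.12  ] 0.0451 -89.1
B 0.134 [ 0.5359 -0.2193  0.134 ] 0.0445 -89.1
Btip 0.12 [ 0.4861 -0.2239  0.12  ] 0.0456 -89.1
Btip 0.134 [ 0.4848 -0.2217  0.134 ] 0.045 -89.1
Ltip 0.12 [ 0.5776 -0.1177  0.12  ] 0.0463 -175.3
Ltip 0.134 [ 0.575  -0.1168  0.134 ] 0.0456 -175.3
hung pin 0.12 [ 0.6712 -0.2111  0.12  ] 0.0648 -86.1
hung pin 0.134 [ 0.6674 -0.209   0.134 ] 0.064 -86.1
Rtip 0.12 [ 0.5942 -0.3194  0.12  ] 0.0455 -176.1
Rtip 0.134 [ 0.5915 -0.3159  0.134 ] 0.0449 -176.1
```

>>> arm_command(
  steps=[
    {"slide": [-0.002, -0.012, -0.04], "rot": [0, 0, 1.7], "grip": 1},
    {"slide": [-0.002, -0.013, -0.05], "rot": [0, 0, 1.7], "grip": 1},
    {"slide": [-0.002, -0.013, -0.05], "rot": [0, 0, 1.7], "grip": 1},
    {"slide": [-0.002, -0.013, -0.05], "rot": [0, 0, 1.7], "grip": 1},
    {"slide": [-0.001, -0.012, -0.053], "rot": [0, 0, 1.6], "grip": 1},
    {"grip": 1},
    {"grip": 1},
    {"grip": 1},
  ],
)

```text
schema error: expected keys rot, slide, grip
```

Run:
```python
from h import *
p=shot("wrist","w2.png")
s=sensors.read_state();print(s["eef_rot"],s["ee_pos"],s["ft_force"],s["time"])
e=s["ee_pos"]
print([proj(p,X) for X in ((.5006,.1646,.028),(0.505,0.133,.028),(.496,.196,.028))])
```

```text
[2.21930496e-03 9.99997138e-01 1.01199862e-04 8.88094212e-04] [0.51124707 0.22513715 0.3434881 ] [-0.48258309  1.32496781 -1.2403567 ] 2.1
[array([267.60090442, 169.86034339]), array([240.16380014, 173.88735444]), array([295.0071573 , 165.63621906])]
```

View pics/w2.png

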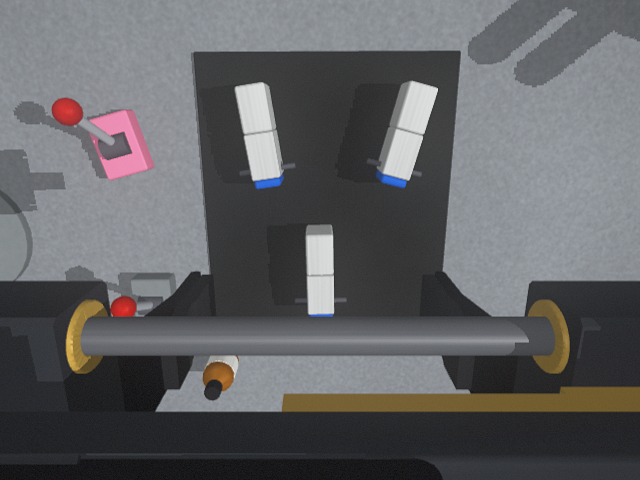

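The call was refused because every key is required in every row. The picture shows the same scene, and A's pin (240,173)-(294,166) matches the estimate.

>>> arm_command(
  steps=[
    {"slide": [-0.002, -0.012, -0.04], "rot": [0, 0, 1.7], "grip": 1},
    {"slide": [-0.002, -0.013, -0.05], "rot": [0, 0, 1.7], "grip": 1},
    {"slide": [-0.002, -0.013, -0.05], "rot": [0, 0, 1.7], "grip": 1},
    {"slide": [-0.002, -0.013, -0.05], "rot": [0, 0, 1.7], "grip": 1},
    {"slide": [-0.001, -0.012, -0.053], "rot": [0, 0, 1.6], "grip": 1},
    {"slide": [0, 0, 0], "rot": [0, 0, 0], "grip": 1},
    {"slide": [0, 0, 0], "rot": [0, 0, 0], "grip": 1},
    {"slide": [0, 0, 0], "rot": [0, 0, 0], "grip": 1},
  ],
)

```text
time: 3.1
ee_pos: [0.5017, 0.1665, 0.1019]
eef_rot: [-0.074, 0.997, 0.001, 0.002]
ft_force: [0.6, 0.7, -0.4]
width: 0.087
grip_force: 0.0
```

Run:
```python
from h import *
p=shot("wrist","w3.png")
s=sensors.read_state();print(s["eef_rot"],s["ee_pos"],s["ft_force"],s["time"])
print([proj(p,X) for X in ((.5006,.1646,.028),(0.505,0.133,.028),(.496,.196,.028))])
print([(np.round(d["bbox"]).tolist(),d["conf"]) for d in eyes.look_for("spare0_pin",p)])
```

```text
[-7.40084219e-02  9.97256141e-01  7.75267531e-04  1.52993633e-03] [0.50159788 0.1661847  0.10163696] [-0.0961855  -0.45935788 -0.45153118] 3.15
[array([314.75274479, 242.32393579]), array([260.58256829, 241.82088522]), array([368.59452874, 242.45834295])]
[([260.0, 70.0, 370.0, 281.0], 0.56)]
```

View pics/w3.png

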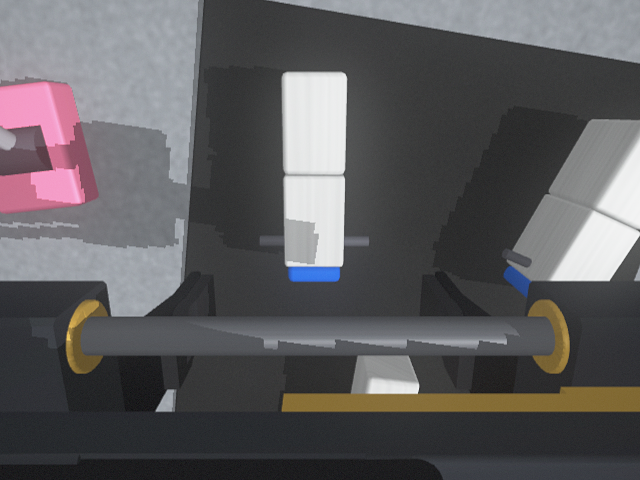

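A's pin lies at (260,241)-(369,241), where I predicted it and square to the fingers. I'll go down, grip at 20 N and lift.

>>> arm_command(
  steps=[
    {"slide": [-0.001, -0.0015, -0.03], "rot": [0, 0, 0], "grip": 1},
    {"slide": [0, 0, -0.03], "rot": [0, 0, 0], "grip": 1},
    {"slide": [0, 0, -0.02], "rot": [0, 0, 0], "grip": 1},
    {"slide": [0, 0, -0.0115], "rot": [0, 0, 0], "grip": 1},
    {"slide": [0, 0, 0], "rot": [0, 0, 0], "grip": 0.65},
    {"slide": [0, 0, 0], "rot": [0, 0, 0], "grip": 0.5},
    {"slide": [0, 0, 0], "rot": [0, 0, 0], "grip": 0.5},
    {"slide": [0, 0, 0], "rot": [0, 0, 0], "grip": 0.5},
  ],
  newtons=20,
)

```text
time: 4.2
ee_pos: [0.5, 0.1637, 0.0088]
eef_rot: [-0.074, 0.997, 0.0, 0.001]
ft_force: [-0.2, 0.1, 3.5]
width: 0.0622
grip_force: 20.0
```

>>> arm_command(
  steps=[
    {"slide": [0, 0, 0.01], "rot": [0, 0, 0], "grip": 0.3},
    {"slide": [0, 0, 0.02], "rot": [0, 0, 0], "grip": 0.3},
    {"slide": [0, 0, 0.035], "rot": [0, 0, 0], "grip": 0.3},
    {"slide": [0, 0, 0.045], "rot": [0, 0, 0], "grip": 0.3},
    {"slide": [0, 0, 0.045], "rot": [0, 0, 0], "grip": 0.3},
    {"slide": [0, 0, 0.045], "rot": [0, 0, 0], "grip": 0.3},
    {"slide": [0, 0, 0.03], "rot": [0, 0, 0], "grip": 0.3},
    {"slide": [0, 0, 0.01], "rot": [0, 0, 0], "grip": 0.3},
  ],
)

```text
time: 5.2
ee_pos: [0.5, 0.1634, 0.25]
eef_rot: [-0.074, 0.997, 0.001, 0.001]
ft_force: [0.3, -0.6, -3.4]
width: 0.0629
grip_force: 20.0
```

>>> arm_command(
  steps=[
    {"slide": [0, 0, 0], "rot": [0, 0, 0], "grip": 0.3},
    {"slide": [0, 0, 0], "rot": [0, 0, 0], "grip": 0.3},
    {"slide": [0, 0, 0], "rot": [0, 0, 0], "grip": 0.3},
    {"slide": [0, 0, 0], "rot": [0, 0, 0], "grip": 0.3},
    {"slide": [0, 0, 0], "rot": [0, 0, 0], "grip": 0.3},
    {"slide": [0, 0, 0], "rot": [0, 0, 0], "grip": 0.3},
    {"slide": [0, 0, 0], "rot": [0, 0, 0], "grip": 0.3},
    {"slide": [0, 0, 0], "rot": [0, 0, 0], "grip": 0.3},
  ],
  newtons=3,
)

```text
time: 6.2
ee_pos: [0.4995, 0.1634, 0.2481]
eef_rot: [-0.074, 0.997, 0.0, 0.0]
ft_force: [-1.0, -1.0, -3.4]
width: 0.0642
grip_force: 3.0
```

Run:
```python
from h import *
p=shot("wrist");q=shot("scene")
s=sensors.read_state();print(s["width"],s["grip_force"],s["ft_force"],s["torque"],s["time"])
a=p["pixels"][100:400,160:480];u,v=proj(q,(.5,.164,.25)).astype(int);print(u,v)
b=cv2.resize(q["pixels"][v-60:v+65,u-60:u+60],None,fx=2.4,fy=2.4)
cv2.imwrite("pics/s1.png",np.hstack([a,b[:300,:288]])[:,:,::-1])
```

```text
0.06385166346172082 2.9999476298689842 [-0.46340199  0.42254333 -3.17303592] [0.05147777 0.06240937 0.00498999] 6.3
440 178
```

View pics/s1.png

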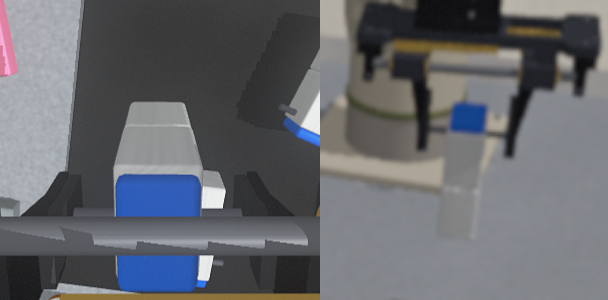

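It hangs foot down in both views: the cap faces up under the wrist camera, and the body hangs straight down in the scene view. I'll firm the grip and carry it to place 2, the near one.

>>> arm_command(
  steps=[
    {"slide": [0, 0, 0], "rot": [0, 0, 0], "grip": 0.3},
    {"slide": [0, 0, 0], "rot": [0, 0, 0], "grip": 0.3},
    {"slide": [0, -0.035, 0], "rot": [0, 0, -0.7], "grip": 0.3},
    {"slide": [0, -0.05, 0], "rot": [0, 0, -0.7], "grip": 0.3},
    {"slide": [0, -0.055, 0], "rot": [0, 0, -0.7], "grip": 0.3},
    {"slide": [0, -0.055, 0], "rot": [0, 0, -0.7], "grip": 0.3},
    {"slide": [0, -0.05, 0], "rot": [0, 0, -0.7], "grip": 0.3},
    {"slide": [0, -0.045, 0], "rot": [0, 0, -0.7], "grip": 0.3},
  ],
  newtons=20,
)

```text
time: 7.3
ee_pos: [0.4992, -0.1285, 0.2483]
eef_rot: [-0.037, 0.999, 0.0, 0.0]
ft_force: [0.5, 0.8, -2.7]
width: 0.0637
grip_force: 2.0
```

>>> arm_command(
  steps=[
    {"slide": [0, -0.045, 0], "rot": [0, 0, 0], "grip": 0.3},
    {"slide": [0, -0.035, 0], "rot": [0, 0, 0], "grip": 0.3},
    {"slide": [0, -0.015, 0], "rot": [0, 0, 0], "grip": 0.3},
    {"slide": [0, -0.002, 0], "rot": [0, 0, 0], "grip": 0.3},
    {"slide": [0, 0, 0], "rot": [0, 0, 0], "grip": 0.3},
    {"slide": [0, 0, 0], "rot": [0, 0, 0], "grip": 0.3},
    {"slide": [0, 0, 0], "rot": [0, 0, 0], "grip": 0.3},
    {"slide": [0, 0, 0], "rot": [0, 0, 0], "grip": 0.3},
  ],
)

```text
time: 8.3
ee_pos: [0.4996, -0.2232, 0.2481]
eef_rot: [-0.037, 0.999, 0.0, 0.0]
ft_force: [0.7, 0.3, -1.8]
width: 0.0627
grip_force: 20.0
```

Run:
```python
from h import *
p=shot("wrist","w4.png");q=shot("scene","s4.png",(180,150,330,310),4)
import pickle;pickle.dump((p,q),open("w4.pkl","wb"))
s=sensors.read_state();print(s["ee_pos"],s["eef_rot"],s["width"],s["grip_force"],s["ft_force"],s["time"])
```

```text
[ 0.49951839 -0.22336274  0.2481129 ] [-3.72958735e-02  9.99304264e-01  7.13313307e-05  1.99529650e-05] 0.06245806949663406 19.99967336654663 [ 0.33303923 -0.40408235 -2.63353029] 8.4
```

View pics/w4.png

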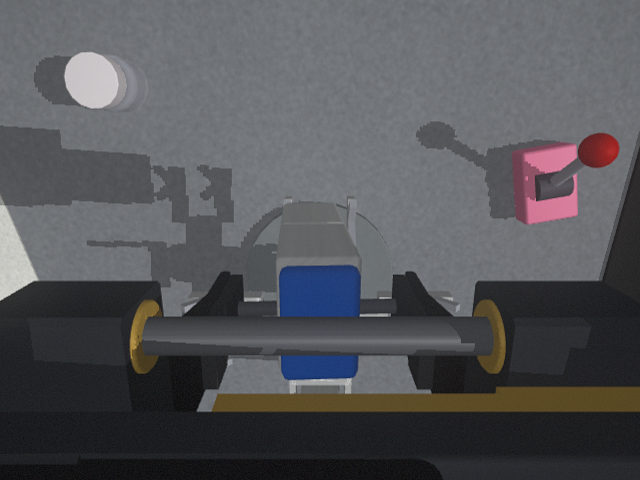

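The grip slackened for a moment but held. The pin ends are at (240,308)-(395,308), and the fork's tine tips show at (288,200) and (351,200).

Run:
```python
from h import *
import pickle
p,q=pickle.load(open("w4.pkl","rb"))
for z in(.125,.134):
    A,B=back(p,288.5,200,z),back(p,351.5,200,z);print(z,A.round(4),B.round(4),((A+B)/2).round(4),np.linalg.norm(B-A),np.degrees(np.arctan2(*(B-A)[1::-1])))
A,B=back(p,240,308,.2673),back(p,395,308,.2673);print("pin",(A+B)/2,np.linalg.norm(B-A))
A,B=back(p,278,370,.285),back(p,358,370,.285);print("cap",(A+B)/2)
g=p["pixels"][180:215,270:370]
cv2.imwrite("pics/t4.png",cv2.resize(np.vstack([g]),None,fx=7,fy=7,interpolation=2)[:,:,::-1])
```

```text
0.125 [ 0.484  -0.2447  0.125 ] [ 0.4807 -0.2011  0.125 ] [ 0.4824 -0.2229  0.125 ] 0.04365189271438779 94.30255858367511
0.134 [ 0.4822 -0.2442  0.134 ] [ 0.479 -0.202  0.134] [ 0.4806 -0.2231  0.134 ] 0.04226877017300983 94.302558583675
pin [ 0.49477494 -0.22375643  0.2673    ] 0.05767887342972835
cap [ 0.50917775 -0.22250642  0.285     ]
```

View pics/t4.png

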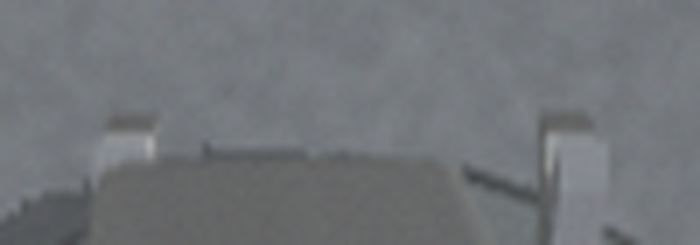

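The fork's middle comes out at y≈-0.2217 against the pin's -0.223, so I'll shift +1.3 mm and go down.

>>> arm_command(
  steps=[
    {"slide": [0.001, 0.0013, -0.01], "rot": [0, 0, 0], "grip": 0.3},
    {"slide": [0, 0, -0.02], "rot": [0, 0, 0], "grip": 0.3},
    {"slide": [0, 0, -0.025], "rot": [0, 0, 0], "grip": 0.3},
    {"slide": [0, 0, -0.025], "rot": [0, 0, 0], "grip": 0.3},
    {"slide": [0, 0, -0.02], "rot": [0, 0, 0], "grip": 0.3},
    {"slide": [0, 0, -0.015], "rot": [0, 0, 0], "grip": 0.3},
    {"slide": [0, 0, -0.008], "rot": [0, 0, 0], "grip": 0.3},
    {"slide": [0, 0, 0], "rot": [0, 0, 0], "grip": 0.3},
  ],
)

```text
time: 9.4
ee_pos: [0.5002, -0.2222, 0.1246]
eef_rot: [-0.037, 0.999, 0.0, -0.0]
ft_force: [0.5, 0.3, -2.8]
width: 0.0623
grip_force: 20.0
```

>>> arm_command(
  steps=[
    {"slide": [0, 0, -0.006], "rot": [0, 0, 0], "grip": 0.3},
    {"slide": [0, 0, -0.005], "rot": [0, 0, 0], "grip": 0.3},
    {"slide": [0, 0, -0.004], "rot": [0, 0, 0], "grip": 0.3},
    {"slide": [0, 0, -0.003], "rot": [0, 0, 0], "grip": 0.3},
    {"slide": [0, 0, 0], "rot": [0, 0, 0], "grip": 0.3},
    {"slide": [0, 0, 0], "rot": [0, 0, 0], "grip": 0.3},
    {"slide": [0, 0, 0], "rot": [0, 0, 0], "grip": 0.3},
    {"slide": [0, 0, 0], "rot": [0, 0, 0], "grip": 0.3},
  ],
)

```text
time: 10.4
ee_pos: [0.5005, -0.2223, 0.1072]
eef_rot: [-0.037, 0.999, 0.0, 0.0]
ft_force: [-0.4, -0.6, -2.8]
width: 0.0623
grip_force: 20.0
```

>>> arm_command(
  steps=[
    {"slide": [0, 0, -0.001], "rot": [0, 0, 0], "grip": 0.3},
    {"slide": [0, 0, -0.001], "rot": [0, 0, 0], "grip": 0.3},
    {"slide": [0, 0, -0.001], "rot": [0, 0, 0], "grip": 0.3},
    {"slide": [0, 0, 0], "rot": [0, 0, 0], "grip": 0.3},
    {"slide": [0, 0, 0], "rot": [0, 0, 0], "grip": 0.3},
    {"slide": [0, 0, 0], "rot": [0, 0, 0], "grip": 0.3},
    {"slide": [0, 0, 0], "rot": [0, 0, 0], "grip": 0.3},
    {"slide": [0, 0, 0], "rot": [0, 0, 0], "grip": 0.3},
  ],
  newtons=3,
)

```text
time: 11.4
ee_pos: [0.5005, -0.2223, 0.1041]
eef_rot: [-0.037, 0.999, 0.0, -0.0]
ft_force: [1.6, 1.0, -3.5]
width: 0.0639
grip_force: 3.0
```

>>> arm_command(
  steps=[
    {"slide": [0, 0, 0], "rot": [0, 0, 0], "grip": 0.8},
    {"slide": [0, 0, 0], "rot": [0, 0, 0], "grip": 0.9},
    {"slide": [0, 0, 0], "rot": [0, 0, 0], "grip": 1},
    {"slide": [0, 0, 0], "rot": [0, 0, 0], "grip": 1},
    {"slide": [0, 0, 0.005], "rot": [0, 0, 0], "grip": 1},
    {"slide": [0, 0, 0.02], "rot": [0, 0, 0], "grip": 1},
    {"slide": [0, 0, 0.04], "rot": [0, 0, 0], "grip": 1},
    {"slide": [0, 0, 0.05], "rot": [0, 0, 0], "grip": 1},
  ],
)

```text
time: 12.4
ee_pos: [0.4999, -0.2221, 0.2201]
eef_rot: [-0.037, 0.999, 0.0, -0.001]
ft_force: [0.9, 0.8, 0.3]
width: 0.0873
grip_force: 0.0
```

>>> arm_command(
  steps=[
    {"slide": [0.005, 0.03, 0.02], "rot": [0, 0, -0.4], "grip": 1},
    {"slide": [0.02, 0.05, 0], "rot": [0, 0, -0.4], "grip": 1},
    {"slide": [0.02, 0.055, 0], "rot": [0, 0, -0.4], "grip": 1},
    {"slide": [0.02, 0.055, 0], "rot": [0, 0, -0.4], "grip": 1},
    {"slide": [0.02, 0.055, 0], "rot": [0, 0, -0.4], "grip": 1},
    {"slide": [0.02, 0.055, 0], "rot": [0, 0, -0.4], "grip": 1},
    {"slide": [0.02, 0.055, 0], "rot": [0, 0, -0.3], "grip": 1},
    {"slide": [0.02, 0.05, 0], "rot": [0, 0, -0.3], "grip": 1},
  ],
)

```text
time: 13.4
ee_pos: [0.6459, 0.185, 0.2395]
eef_rot: [-0.011, 1.0, 0.0, 0.0]
ft_force: [0.6, -0.9, 0.6]
width: 0.0868
grip_force: 0.0
```

>>> arm_command(
  steps=[
    {"slide": [0.015, 0.03, -0.03], "rot": [0, 0, 0], "grip": 1},
    {"slide": [0.002, 0.012, -0.03], "rot": [0, 0, 0], "grip": 1},
    {"slide": [0, 0, -0.03], "rot": [0, 0, 0], "grip": 1},
    {"slide": [0, 0, -0.03], "rot": [0, 0, 0], "grip": 1},
    {"slide": [0, 0, -0.01], "rot": [0, 0, 0], "grip": 1},
    {"slide": [0, 0, 0], "rot": [0, 0, 0], "grip": 1},
    {"slide": [0, 0, 0], "rot": [0, 0, 0], "grip": 1},
    {"slide": [0, 0, 0], "rot": [0, 0, 0], "grip": 1},
  ],
)

```text
time: 14.4
ee_pos: [0.6631, 0.2249, 0.1104]
eef_rot: [-0.011, 1.0, 0.0, 0.001]
ft_force: [-0.4, -0.1, 0.5]
width: 0.0872
grip_force: 0.0
```

Run:
```python
from h import *
p=shot("wrist");t=shot("top");q=shot("scene")
s=sensors.read_state();print(s["ee_pos"],s["eef_rot"],s["ft_force"],s["time"])
import pickle;pickle.dump((p,t,q),open("w5.pkl","wb"))
print([proj(p,X).round(1) for X in ((.6623,.2244,.028),(0.6623,0.1924,.028),(.6623,.2564,.028))])
f=lambda im,c,k:cv2.resize(im["pixels"][c[1]:c[3],c[0]:c[2]],None,fx=k,fy=k,interpolation=2)
W=f(p,(140,40,500,340),1); 
A=f(t,(335,180,465,305),2.4);B=f(q,(200,190,325,310),2.5);C=f(t,(110,185,270,360),1.7)
H=300
can=np.zeros((600,700,3),np.uint8)
for im,(x,y) in((W,(0,0)),(A,(370,0)),(B,(370,300)),(C,(0,300))):
    h=min(im.shape[0],600-y);w=min(im.shape[1],700-x);can[y:y+h,x:x+w]=im[:h,:w]
cv2.imwrite("pics/c5.png",can[:,:,::-1])
```

```text
[0.6627     0.22484513 0.1096815 ] [-1.09842527e-02  9.99939583e-01  2.24686699e-04  3.54393927e-04] [ 0.51830649 -0.42196122  0.43245123] 14.55
[array([316.9, 239.3]), array([264.4, 238.2]), array([369.4, 240.4])]
```

View pics/c5.png

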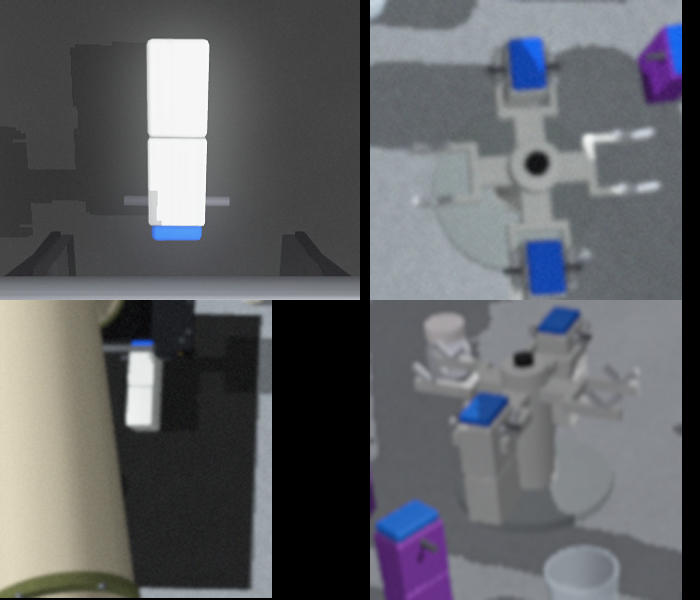

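Bucket A sits seated and upright in place 2 in both views. C's pin is at (264,241)-(369,242), within 1 mm of the prediction. I'll grip it, lift, and ease the grip so it swings down.

>>> arm_command(
  steps=[
    {"slide": [0.001, -0.0005, -0.03], "rot": [0, 0, -0.5], "grip": 1},
    {"slide": [0, 0, -0.035], "rot": [0, 0, 0], "grip": 1},
    {"slide": [0, 0, -0.025], "rot": [0, 0, 0], "grip": 1},
    {"slide": [0, 0, -0.01], "rot": [0, 0, 0], "grip": 1},
    {"slide": [0, 0, 0], "rot": [0, 0, 0], "grip": 0.65},
    {"slide": [0, 0, 0], "rot": [0, 0, 0], "grip": 0.5},
    {"slide": [0, 0, 0], "rot": [0, 0, 0], "grip": 0.4},
    {"slide": [0, 0, 0], "rot": [0, 0, 0], "grip": 0.3},
  ],
  newtons=20,
)

```text
time: 15.55
ee_pos: [0.6642, 0.2244, 0.0102]
eef_rot: [-0.007, 1.0, 0.0, 0.001]
ft_force: [-0.8, 0.1, 3.4]
width: 0.0627
grip_force: 20.0
```

>>> arm_command(
  steps=[
    {"slide": [0, 0, 0.01], "rot": [0, 0, 0], "grip": 0.3},
    {"slide": [0, 0, 0.02], "rot": [0, 0, 0], "grip": 0.3},
    {"slide": [0, 0, 0.035], "rot": [0, 0, 0], "grip": 0.3},
    {"slide": [0, 0, 0.045], "rot": [0, 0, 0], "grip": 0.3},
    {"slide": [0, 0, 0.045], "rot": [0, 0, 0], "grip": 0.3},
    {"slide": [0, 0, 0.045], "rot": [0, 0, 0], "grip": 0.3},
    {"slide": [0, 0, 0.03], "rot": [0, 0, 0], "grip": 0.3},
    {"slide": [0, 0, 0.01], "rot": [0, 0, 0], "grip": 0.3},
  ],
)

```text
time: 16.55
ee_pos: [0.6642, 0.2242, 0.2524]
eef_rot: [-0.006, 1.0, 0.001, 0.002]
ft_force: [-0.0, -0.5, -2.4]
width: 0.0629
grip_force: 20.0
```

>>> arm_command(
  steps=[
    {"slide": [0, 0, 0], "rot": [0, 0, 0], "grip": 0.3},
    {"slide": [0, 0, 0], "rot": [0, 0, 0], "grip": 0.3},
    {"slide": [0, 0, 0], "rot": [0, 0, 0], "grip": 0.3},
    {"slide": [0, 0, 0], "rot": [0, 0, 0], "grip": 0.3},
    {"slide": [0, 0, 0], "rot": [0, 0, 0], "grip": 0.3},
    {"slide": [0, 0, 0], "rot": [0, 0, 0], "grip": 0.3},
    {"slide": [0, 0, 0], "rot": [0, 0, 0], "grip": 0.3},
    {"slide": [0, 0, 0], "rot": [0, 0, 0], "grip": 0.3},
  ],
  newtons=3,
)

```text
time: 17.55
ee_pos: [0.6635, 0.2243, 0.2491]
eef_rot: [-0.007, 1.0, 0.0, 0.0]
ft_force: [-0.1, -0.6, -1.9]
width: 0.0636
grip_force: 3.0
```

Run:
```python
from h import *
p=eyes.camera("wrist");h=cv2.cvtColor(p["pixels"],cv2.COLOR_RGB2HSV)
m=cv2.inRange(h,(100,150,60),(130,255,255))
n,l,st,c=cv2.connectedComponentsWithStats(m)
print([x.tolist() for x in st[1:] if x[4]>200])
t=eyes.camera("top");print("purple",back(t,465,200,.11),back(t,462,207,.06)); 
h=cv2.cvtColor(t["pixels"],cv2.COLOR_RGB2HSV)
m=cv2.inRange(h,(100,150,60),(128,255,255));n,l,st,c=cv2.connectedComponentsWithStats(m)
for i in range(1,n):
    if st[i][4]>80:
        W=np.array([back(t,x,y,.11 if c[i][0]>430 or c[i][1]<185 else .143)[:2] for y,x in zip(*np.where(l==i))]).astype(np.float32);print(st[i],cv2.minAreaRect(W))
```

```text
[[396, 3, 45, 31, 914], [275, 270, 85, 46, 3800], [277, 356, 81, 34, 2656]]
purple [ 0.69317865 -0.3469677   0.11      ] [ 0.69185134 -0.35368898  0.06      ]
[389 142  19  22 277] ((0.7943055629730225, -0.21084357798099518), (0.029015274718403816, 0.04486941918730736), 71.78451538085938)
[458 190  18  22 300] ((0.6922478675842285, -0.35000404715538025), (0.044233229011297226, 0.03095683455467224), 9.078038215637207)
[393 196  15  21 276] ((0.6689757108688354, -0.20853251218795776), (0.04145745187997818, 0.027452215552330017), 4.441912651062012)
[401 280  16  22 300] ((0.5004011392593384, -0.22176526486873627), (0.04068957641720772, 0.027723120525479317), 4.666986465454102)
```

Spare C hangs foot down: the cap fills the same wrist region as before. The rotor's centre refines to (0.585,-0.216) with yaw 4.5°. I'll carry it to place 3.

>>> arm_command(
  steps=[
    {"slide": [0, 0, 0], "rot": [0, 0, 0], "grip": 0.3},
    {"slide": [0, 0, 0.01], "rot": [0, 0, 0], "grip": 0.3},
    {"slide": [-0.004, -0.03, 0.01], "rot": [0, 0, -5], "grip": 0.3},
    {"slide": [-0.007, -0.05, 0], "rot": [0, 0, -8], "grip": 0.3},
    {"slide": [-0.007, -0.05, 0], "rot": [0, 0, -8], "grip": 0.3},
    {"slide": [-0.007, -0.05, 0], "rot": [0, 0, -8], "grip": 0.3},
    {"slide": [-0.007, -0.05, 0], "rot": [0, 0, -8], "grip": 0.3},
    {"slide": [-0.007, -0.05, 0], "rot": [0, 0, -8], "grip": 0.3},
  ],
  newtons=20,
)

```text
time: 18.65
ee_pos: [0.6243, -0.0573, 0.2702]
eef_rot: [0.379, 0.926, 0.0, 0.001]
ft_force: [0.3, -0.2, -2.7]
width: 0.0626
grip_force: 20.0
```

>>> arm_command(
  steps=[
    {"slide": [-0.007, -0.05, 0], "rot": [0, 0, -8], "grip": 0.3},
    {"slide": [-0.007, -0.05, 0], "rot": [0, 0, -8], "grip": 0.3},
    {"slide": [-0.007, -0.05, 0], "rot": [0, 0, -8], "grip": 0.3},
    {"slide": [-0.007, -0.05, 0], "rot": [0, 0, -8], "grip": 0.3},
    {"slide": [-0.007, -0.03, 0], "rot": [0, 0, -6], "grip": 0.3},
    {"slide": [-0.005, -0.015, 0], "rot": [0, 0, -3.3], "grip": 0.3},
    {"slide": [0, 0, 0], "rot": [0, 0, 0], "grip": 0.3},
    {"slide": [0, 0, 0], "rot": [0, 0, 0], "grip": 0.3},
  ],
)

```text
time: 19.65
ee_pos: [0.5855, -0.2988, 0.2691]
eef_rot: [0.678, 0.735, 0.001, -0.0]
ft_force: [-0.5, 1.3, -3.2]
width: 0.0625
grip_force: 20.0
```

Run:
```python
from h import *
p=shot("wrist","w6.png");import pickle;pickle.dump(p,open("w6.pkl","wb"))
s=sensors.read_state();print(s["ee_pos"],s["eef_rot"],s["width"],s["grip_force"],s["ft_force"],s["time"])
```

```text
[ 0.58549281 -0.29872115  0.26912649] [ 6.77626459e-01  7.35406041e-01  5.64119280e-04 -1.38631962e-04] 0.06272531253847075 19.999817311763763 [-0.18170082  0.59630344 -2.72608413] 19.7
```

View pics/w6.png

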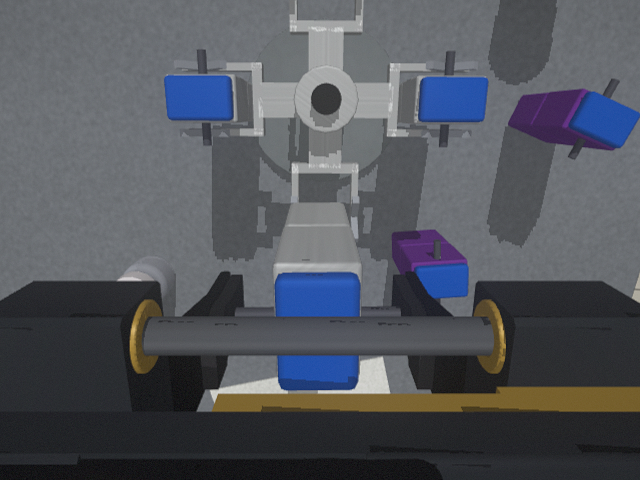

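All is in order: buckets A (200,98) and hung0 (453,99) are seated, the post's at (326,99) and the held bucket is upright. I'll refine the target from the post and the caps.

Run:
```python
from h import *
import pickle
p=pickle.load(open("w6.pkl","rb"))
c=back(p,326.5,99,.137);a=back(p,199.5,98,.143);b=back(p,453.5,99,.143)
print("post",c,"A",a,"hung0",b,"mid",(a+b)/2)
d=b-a;th=np.arctan2(d[1],d[0]);print(np.degrees(th),np.linalg.norm(d))
for cen in(c,(a+b)/2):
    print("y3",cen[:2]+.085*np.array([np.sin(th),-np.cos(th)]),"y1",cen[:2]+.085*np.array([-np.sin(th),np.cos(th)]))
for z in(.12,.134):
    A,B=back(p,293,170,z),back(p,357,168,z);print(z,(A+B)/2,np.linalg.norm(A-B))
print("cap held",back(p,318,330,.306))
```

```text
post [ 0.58421726 -0.21524721  0.137     ] A [ 0.50094838 -0.22166159  0.143     ] hung0 [ 0.66725744 -0.20863583  0.143     ] mid [ 0.58410291 -0.21514871  0.143     ]
4.478411211367285 0.16681837947697092
y3 [ 0.59085435 -0.29998769] y1 [ 0.57758017 -0.13050673]
y3 [ 0.59074    -0.29988919] y1 [ 0.57746582 -0.13040823]
0.12 [ 0.58774194 -0.26405562  0.12      ] 0.04747148859802754
0.134 [ 0.58734569 -0.26232699  0.134     ] 0.04532866068617593
cap held [ 0.58478462 -0.29421689  0.306     ]
```

>>> arm_command(
  steps=[
    {"slide": [0.006, -0.0013, -0.01], "rot": [0, 0, 0], "grip": 0.3},
    {"slide": [0, 0, -0.02], "rot": [0, 0, 0], "grip": 0.3},
    {"slide": [0, 0, -0.03], "rot": [0, 0, 0], "grip": 0.3},
    {"slide": [0, 0, -0.03], "rot": [0, 0, 0], "grip": 0.3},
    {"slide": [0, 0, -0.025], "rot": [0, 0, 0], "grip": 0.3},
    {"slide": [0, 0, -0.02], "rot": [0, 0, 0], "grip": 0.3},
    {"slide": [0, 0, -0.008], "rot": [0, 0, 0], "grip": 0.3},
    {"slide": [0, 0, 0], "rot": [0, 0, 0], "grip": 0.3},
  ],
)

```text
time: 20.7
ee_pos: [0.5906, -0.302, 0.1259]
eef_rot: [0.679, 0.734, -0.0, -0.0]
ft_force: [-0.1, -0.1, -2.6]
width: 0.0623
grip_force: 20.0
```

>>> arm_command(
  steps=[
    {"slide": [0, 0, -0.006], "rot": [0, 0, 0], "grip": 0.3},
    {"slide": [0, 0, -0.005], "rot": [0, 0, 0], "grip": 0.3},
    {"slide": [0, 0, -0.005], "rot": [0, 0, 0], "grip": 0.3},
    {"slide": [0, 0, -0.003], "rot": [0, 0, 0], "grip": 0.3},
    {"slide": [0, 0, -0.002], "rot": [0, 0, 0], "grip": 0.3},
    {"slide": [0, 0, 0], "rot": [0, 0, 0], "grip": 0.3},
    {"slide": [0, 0, 0], "rot": [0, 0, 0], "grip": 0.3},
    {"slide": [0, 0, 0], "rot": [0, 0, 0], "grip": 0.3},
  ],
)

```text
time: 21.7
ee_pos: [0.5912, -0.3017, 0.1081]
eef_rot: [0.679, 0.734, 0.001, 0.001]
ft_force: [-8.4, 8.2, 22.6]
width: 0.0623
grip_force: 20.0
```

The upward force at this height fits the pin riding the notch slope about 1.5 mm off. I'll relieve it, shift y by +1.5 mm, ease off and release.

>>> arm_command(
  steps=[
    {"slide": [0, 0.0015, 0.003], "rot": [0, 0, 0], "grip": 0.3},
    {"slide": [0, 0, 0], "rot": [0, 0, 0], "grip": 0.3},
    {"slide": [0, 0, 0], "rot": [0, 0, 0], "grip": 0.3},
    {"slide": [0, 0, -0.001], "rot": [0, 0, 0], "grip": 0.3},
    {"slide": [0, 0, -0.001], "rot": [0, 0, 0], "grip": 0.3},
    {"slide": [0, 0, 0], "rot": [0, 0, 0], "grip": 0.3},
    {"slide": [0, 0, 0], "rot": [0, 0, 0], "grip": 0.3},
    {"slide": [0, 0, 0], "rot": [0, 0, 0], "grip": 0.3},
  ],
  newtons=3,
)

```text
time: 22.7
ee_pos: [0.5904, -0.3009, 0.1063]
eef_rot: [0.679, 0.734, -0.0, 0.0]
ft_force: [-2.8, 0.2, 5.8]
width: 0.0639
grip_force: 3.0
```

>>> arm_command(
  steps=[
    {"slide": [0, 0, 0], "rot": [0, 0, 0], "grip": 0.8},
    {"slide": [0, 0, 0], "rot": [0, 0, 0], "grip": 0.9},
    {"slide": [0, 0, 0], "rot": [0, 0, 0], "grip": 1},
    {"slide": [0, 0, 0], "rot": [0, 0, 0], "grip": 1},
    {"slide": [0, 0, 0.005], "rot": [0, 0, 0], "grip": 1},
    {"slide": [0, 0, 0.02], "rot": [0, 0, 0], "grip": 1},
    {"slide": [0, 0, 0.05], "rot": [0, 0, 0], "grip": 1},
    {"slide": [0, 0, 0.06], "rot": [0, 0, 0], "grip": 1},
  ],
)

```text
time: 23.7
ee_pos: [0.59, -0.3004, 0.2434]
eef_rot: [0.679, 0.734, -0.0, -0.0]
ft_force: [0.9, 0.8, 0.3]
width: 0.0865
grip_force: 0.0
```

>>> arm_command(
  steps=[
    {"slide": [0, 0.05, 0.02], "rot": [0, 0, 8], "grip": 1},
    {"slide": [-0.01, 0.05, 0.02], "rot": [0, 0, 8], "grip": 1},
    {"slide": [-0.01, 0.06, 0], "rot": [0, 0, 8], "grip": 1},
    {"slide": [-0.01, 0.06, 0], "rot": [0, 0, 8], "grip": 1},
    {"slide": [-0.01, 0.06, 0], "rot": [0, 0, 8], "grip": 1},
    {"slide": [-0.01, 0.06, 0], "rot": [0, 0, 8], "grip": 1},
    {"slide": [-0.01, 0.06, 0], "rot": [0, 0, 8], "grip": 1},
    {"slide": [-0.01, 0.06, 0], "rot": [0, 0, 8], "grip": 1},
  ],
)

```text
time: 24.7
ee_pos: [0.5202, 0.1608, 0.283]
eef_rot: [0.185, 0.983, 0.001, 0.001]
ft_force: [1.1, 0.5, -0.5]
width: 0.0871
grip_force: 0.0
```

```bash
cat >> h.py <<'E'
def caps(p,z,reg=None):
    h=cv2.cvtColor(p["pixels"],cv2.COLOR_RGB2HSV);m=cv2.inRange(h,(100,150,60),(128,255,255));n,l,st,c=cv2.connectedComponentsWithStats(m)
    for i in range(1,n):
        if st[i][4]>60:
            W=np.array([back(p,x,y,z)[:2] for y,x in zip(*np.where(l==i))]).astype(np.float32);r=cv2.minAreaRect(W);print(st[i].tolist(),np.round(r[0],4),np.round(r[1],4),round(r[2],1))
E
python3 - <<'E'
from h import *
t=shot("top");caps(t,.143);q=shot("scene","s7.png");print("scene");caps(q,.143)
s=sensors.read_state();print(s["ee_pos"],s["eef_rot"],s["time"])
E
```

```text
[390, 142, 18, 22, 279] [ 0.7816 -0.2063] [0.0288 0.0435] 71.8
[458, 190, 18, 22, 308] [ 0.6834 -0.3412] [0.0434 0.03  ] 9.1
[393, 196, 16, 21, 283] [ 0.6693 -0.2094] [0.0421 0.0285] 4.4
[563, 233, 67, 28, 89] [ 0.5935 -0.5911] [0.1353 0.0027] 67.4
[436, 238, 23, 16, 308] [ 0.5906 -0.2994] [0.0284 0.0421] 5.4
[401, 280, 15, 22, 303] [ 0.501  -0.2214] [0.0406 0.0273] 0.9
scene
[316, 0, 16, 45, 683] [-1.7016 -0.9822] [1.4213 0.1071] 22.8
[613, 0, 27, 54, 1076] [-2.0396  0.6822] [0.1036 1.5676] 86.0
[487, 13, 24, 44, 783] [-1.5791  0.0526] [1.0953 0.1015] 5.7
[582, 82, 58, 93, 4240] [-0.3324  0.5473] [0.1315 0.8543] 86.0
[0, 195, 61, 34, 327] [ 0.7611 -0.7243] [0.0223 0.1671] 84.4
[268, 194, 15, 9, 98] [ 0.5095 -0.2151] [0.0445 0.0268] 7.1
[0, 207, 65, 37, 343] [ 0.8055 -0.6715] [0.0212 0.1698] 84.2
[218, 206, 20, 8, 117] [ 0.5985 -0.2945] [0.0297 0.0426] 2.4
[236, 227, 19, 13, 149] [ 0.6754 -0.2037] [0.0466 0.0279] 5.2
[176, 234, 19, 12, 162] [ 0.7424 -0.3099] [0.0462 0.0296] 10.9
[203, 271, 24, 16, 224] [ 0.8389 -0.1787] [0.0319 0.0437] 71.0
[487, 275, 16, 21, 249] [0.6778 0.3088] [0.0594 0.0239] 0.8
[0.51855709 0.16689828 0.2821692 ] [ 1.80300737e-01  9.83610557e-01  1.37647527e-03 -1.48839690e-04] 24.8
```

Place 3 is filled: the cap is at (0.5906,-0.2994), as planned. Spare B is next.

>>> arm_command(
  steps=[
    {"slide": [-0.004, 0.03, -0.01], "rot": [0, 0, 1.5], "grip": 1},
    {"slide": [-0.004, 0.03, -0.03], "rot": [0, 0, 1.5], "grip": 1},
    {"slide": [-0.004, 0.03, -0.04], "rot": [0, 0, 1.5], "grip": 1},
    {"slide": [-0.004, 0.03, -0.04], "rot": [0, 0, 1.5], "grip": 1},
    {"slide": [-0.004, 0.027, -0.04], "rot": [0, 0, 1.3], "grip": 1},
    {"slide": [0, 0, -0.01], "rot": [0, 0, 0], "grip": 1},
    {"slide": [0, 0, 0], "rot": [0, 0, 0], "grip": 1},
    {"slide": [0, 0, 0], "rot": [0, 0, 0], "grip": 1},
  ],
  newtons=20,
)

```text
time: 25.8
ee_pos: [0.5019, 0.3057, 0.1128]
eef_rot: [0.125, 0.992, 0.001, 0.001]
ft_force: [0.2, -0.3, 0.7]
width: 0.087
grip_force: 0.0
```

Run:
```python
from h import *
p=shot("wrist","w8.png")
s=sensors.read_state();print(s["eef_rot"],s["ee_pos"],s["time"])
a=np.radians(76);c=np.array([.4996,.3098,.028]);d=.032*np.array([np.cos(a),np.sin(a),0])
print([proj(p,X).round(1) for X in (c,c-d,c+d)])
import pickle;pickle.dump(p,open("w8.pkl","wb"))
```

```text
[1.24877491e-01 9.92171337e-01 8.43913852e-04 9.69030858e-04] [0.50171547 0.30591933 0.11281058] 25.85
[array([323.4, 234.2]), array([271.2, 234.6]), array([375.5, 233.9])]
```

View pics/w8.png

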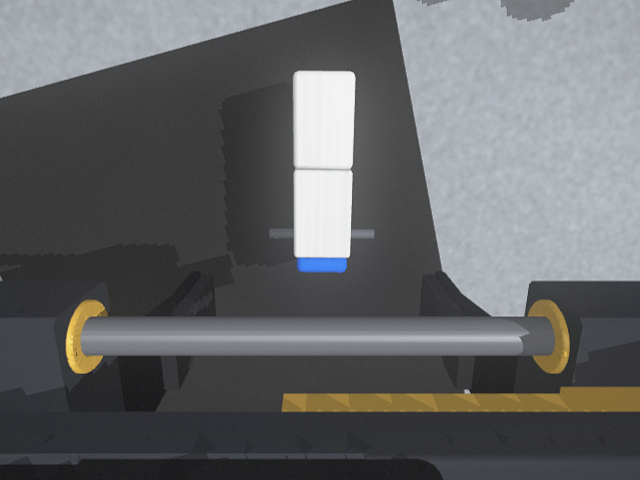

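B hasn't moved: its pin is at (269,233)-(374,234), within 1 mm of the prediction. I'll grip, lift and let it swing.

>>> arm_command(
  steps=[
    {"slide": [-0.002, 0.0028, -0.03], "rot": [0, 0, 0.3], "grip": 1},
    {"slide": [0, 0, -0.035], "rot": [0, 0, 0], "grip": 1},
    {"slide": [0, 0, -0.025], "rot": [0, 0, 0], "grip": 1},
    {"slide": [0, 0, -0.013], "rot": [0, 0, 0], "grip": 1},
    {"slide": [0, 0, 0], "rot": [0, 0, 0], "grip": 0.65},
    {"slide": [0, 0, 0], "rot": [0, 0, 0], "grip": 0.5},
    {"slide": [0, 0, 0], "rot": [0, 0, 0], "grip": 0.4},
    {"slide": [0, 0, 0], "rot": [0, 0, 0], "grip": 0.3},
  ],
  newtons=20,
)

```text
time: 26.85
ee_pos: [0.4991, 0.3096, 0.009]
eef_rot: [0.121, 0.993, 0.001, 0.001]
ft_force: [-0.7, -0.9, 5.8]
width: 0.0629
grip_force: 20.0
```

>>> arm_command(
  steps=[
    {"slide": [0, 0, 0.01], "rot": [0, 0, 0], "grip": 0.3},
    {"slide": [0, 0, 0.02], "rot": [0, 0, 0], "grip": 0.3},
    {"slide": [0, 0, 0.035], "rot": [0, 0, 0], "grip": 0.3},
    {"slide": [0, 0, 0.045], "rot": [0, 0, 0], "grip": 0.3},
    {"slide": [0, 0, 0.05], "rot": [0, 0, 0], "grip": 0.3},
    {"slide": [0, 0, 0.05], "rot": [0, 0, 0], "grip": 0.3},
    {"slide": [0, 0, 0.035], "rot": [0, 0, 0], "grip": 0.3},
    {"slide": [0, 0, 0.015], "rot": [0, 0, 0], "grip": 0.3},
  ],
)

```text
time: 27.85
ee_pos: [0.4989, 0.3093, 0.2703]
eef_rot: [0.121, 0.993, 0.001, 0.001]
ft_force: [1.0, -0.5, -2.5]
width: 0.0628
grip_force: 20.0
```

>>> arm_command(
  steps=[
    {"slide": [0, 0, 0], "rot": [0, 0, 0], "grip": 0.3},
    {"slide": [0, 0, 0], "rot": [0, 0, 0], "grip": 0.3},
    {"slide": [0, 0, 0], "rot": [0, 0, 0], "grip": 0.3},
    {"slide": [0, 0, 0], "rot": [0, 0, 0], "grip": 0.3},
    {"slide": [0, 0, 0], "rot": [0, 0, 0], "grip": 0.3},
    {"slide": [0, 0, 0], "rot": [0, 0, 0], "grip": 0.3},
    {"slide": [0, 0, 0], "rot": [0, 0, 0], "grip": 0.3},
    {"slide": [0, 0, 0], "rot": [0, 0, 0], "grip": 0.3},
  ],
  newtons=3,
)

```text
time: 28.85
ee_pos: [0.4985, 0.3092, 0.2681]
eef_rot: [0.121, 0.993, 0.0, 0.0]
ft_force: [0.5, -0.3, -3.1]
width: 0.0641
grip_force: 3.0
```

Run:
```python
from h import *
p=eyes.camera("wrist");caps(p,.28)
s=sensors.read_state();print(s["ee_pos"],s["eef_rot"],s["width"],s["grip_force"],s["ft_force"])
```

```text
[276, 273, 85, 44, 3554] [0.4918 0.3108] [0.0326 0.0182] 74.7
[277, 356, 81, 37, 2920] [0.5261 0.3017] [0.0329 0.017 ] 76.1
[0.49849585 0.30924584 0.26810796] [1.21378469e-01 9.92606298e-01 6.43637798e-05 2.69440128e-05] 0.0637723492463264 2.9999633878469467 [ 0.24618617 -0.75497917 -2.45929481]
```

It hangs. I'll carry it to place 1 at about (0.578,-0.131).

>>> arm_command(
  steps=[
    {"slide": [0, 0, 0], "rot": [0, 0, 0], "grip": 0.3},
    {"slide": [0, 0, 0], "rot": [0, 0, 0], "grip": 0.3},
    {"slide": [0.005, -0.03, 0], "rot": [0, 0, -5], "grip": 0.3},
    {"slide": [0.009, -0.05, 0], "rot": [0, 0, -8], "grip": 0.3},
    {"slide": [0.009, -0.05, 0], "rot": [0, 0, -8], "grip": 0.3},
    {"slide": [0.009, -0.05, 0], "rot": [0, 0, -8], "grip": 0.3},
    {"slide": [0.009, -0.05, 0], "rot": [0, 0, -8], "grip": 0.3},
    {"slide": [0.009, -0.05, 0], "rot": [0, 0, -8], "grip": 0.3},
  ],
  newtons=20,
)

```text
time: 29.9
ee_pos: [0.5486, 0.0276, 0.2683]
eef_rot: [0.494, 0.869, 0.0, 0.0]
ft_force: [0.1, -0.6, -2.9]
width: 0.0626
grip_force: 20.0
```

>>> arm_command(
  steps=[
    {"slide": [0.009, -0.05, 0], "rot": [0, 0, -8], "grip": 0.3},
    {"slide": [0.009, -0.05, 0], "rot": [0, 0, -8], "grip": 0.3},
    {"slide": [0.006, -0.04, 0], "rot": [0, 0, -6], "grip": 0.3},
    {"slide": [0.005, -0.02, 0], "rot": [0, 0, -4.5], "grip": 0.3},
    {"slide": [0, 0, 0], "rot": [0, 0, 0], "grip": 0.3},
    {"slide": [0, 0, 0], "rot": [0, 0, 0], "grip": 0.3},
    {"slide": [0, 0, 0], "rot": [0, 0, 0], "grip": 0.3},
    {"slide": [0, 0, 0], "rot": [0, 0, 0], "grip": 0.3},
  ],
)

```text
time: 30.9
ee_pos: [0.5776, -0.1298, 0.2681]
eef_rot: [0.678, 0.735, 0.0, -0.0]
ft_force: [0.1, -0.4, -1.9]
width: 0.0626
grip_force: 20.0
```

Run:
```python
from h import *
p=eyes.camera("wrist");caps(p,.305)
s=sensors.read_state();print(s["ee_pos"],s["eef_rot"],s["width"],s["grip_force"],s["ft_force"],s["time"])
```

```text
[276, 273, 85, 44, 3597] [ 0.5758 -0.1126] [0.0273 0.0151] 4.7
[277, 355, 81, 38, 2956] [ 0.5779 -0.1418] [0.0274 0.0145] 4.7
[ 0.57754178 -0.13008401  0.26814366] [ 6.77970515e-01  7.35089074e-01  1.84161737e-04 -1.30958226e-06] 0.06313227074812952 19.9997940659523 [ 0.13375573  0.20113971 -2.69289125] 30.95
```

>>> arm_command(
  steps=[
    {"slide": [0.0005, -0.001, -0.01], "rot": [0, 0, 0], "grip": 0.3},
    {"slide": [0, 0, -0.02], "rot": [0, 0, 0], "grip": 0.3},
    {"slide": [0, 0, -0.03], "rot": [0, 0, 0], "grip": 0.3},
    {"slide": [0, 0, -0.03], "rot": [0, 0, 0], "grip": 0.3},
    {"slide": [0, 0, -0.025], "rot": [0, 0, 0], "grip": 0.3},
    {"slide": [0, 0, -0.02], "rot": [0, 0, 0], "grip": 0.3},
    {"slide": [0, 0, -0.008], "rot": [0, 0, 0], "grip": 0.3},
    {"slide": [0, 0, 0], "rot": [0, 0, 0], "grip": 0.3},
  ],
)

```text
time: 31.95
ee_pos: [0.5777, -0.1318, 0.1247]
eef_rot: [0.678, 0.735, -0.0, -0.0]
ft_force: [0.3, 0.2, -2.1]
width: 0.0623
grip_force: 20.0
```

>>> arm_command(
  steps=[
    {"slide": [0, 0, -0.006], "rot": [0, 0, 0], "grip": 0.3},
    {"slide": [0, 0, -0.005], "rot": [0, 0, 0], "grip": 0.3},
    {"slide": [0, 0, -0.004], "rot": [0, 0, 0], "grip": 0.3},
    {"slide": [0, 0, -0.002], "rot": [0, 0, 0], "grip": 0.3},
    {"slide": [0, 0, 0], "rot": [0, 0, 0], "grip": 0.3},
    {"slide": [0, 0, 0], "rot": [0, 0, 0], "grip": 0.3},
    {"slide": [0, 0, 0], "rot": [0, 0, 0], "grip": 0.3},
    {"slide": [0, 0, 0], "rot": [0, 0, 0], "grip": 0.3},
  ],
)

```text
time: 32.95
ee_pos: [0.5785, -0.1313, 0.1087]
eef_rot: [0.678, 0.735, 0.001, 0.0]
ft_force: [-1.8, 2.9, 5.3]
width: 0.0627
grip_force: 20.0
```

>>> arm_command(
  steps=[
    {"slide": [0, 0, 0], "rot": [0, 0, 0], "grip": 0.3},
    {"slide": [0, 0.0005, 0], "rot": [0, 0, 0], "grip": 0.3},
    {"slide": [0, 0, 0], "rot": [0, 0, 0], "grip": 0.3},
    {"slide": [0, 0, -0.001], "rot": [0, 0, 0], "grip": 0.3},
    {"slide": [0, 0, -0.001], "rot": [0, 0, 0], "grip": 0.3},
    {"slide": [0, 0, 0], "rot": [0, 0, 0], "grip": 0.3},
    {"slide": [0, 0, 0], "rot": [0, 0, 0], "grip": 0.3},
    {"slide": [0, 0, 0], "rot": [0, 0, 0], "grip": 0.3},
  ],
  newtons=3,
)

```text
time: 33.95
ee_pos: [0.578, -0.1313, 0.106]
eef_rot: [0.678, 0.735, 0.0, 0.0]
ft_force: [2.0, 1.3, 2.7]
width: 0.0636
grip_force: 3.0
```

>>> arm_command(
  steps=[
    {"slide": [0, 0, 0], "rot": [0, 0, 0], "grip": 0.8},
    {"slide": [0, 0, 0], "rot": [0, 0, 0], "grip": 0.9},
    {"slide": [0, 0, 0], "rot": [0, 0, 0], "grip": 1},
    {"slide": [0, 0, 0], "rot": [0, 0, 0], "grip": 1},
    {"slide": [0, 0, 0.005], "rot": [0, 0, 0], "grip": 1},
    {"slide": [0, 0, 0.02], "rot": [0, 0, 0], "grip": 1},
    {"slide": [0, 0, 0.05], "rot": [0, 0, 0], "grip": 1},
    {"slide": [0, 0, 0.06], "rot": [0, 0, 0], "grip": 1},
  ],
)

```text
time: 34.95
ee_pos: [0.5774, -0.1313, 0.2435]
eef_rot: [0.679, 0.735, -0.0, -0.0]
ft_force: [0.9, 0.3, 0.9]
width: 0.0872
grip_force: 0.0
```

>>> arm_command(
  steps=[
    {"slide": [0, 0.03, 0], "rot": [0, 0, 10.5], "grip": 1},
    {"slide": [0, 0.03, 0], "rot": [0, 0, 10.5], "grip": 0.5},
    {"slide": [-0.01, 0.03, 0], "rot": [0, 0, 10.5], "grip": 0},
    {"slide": [-0.01, 0.03, 0], "rot": [0, 0, 10.5], "grip": 0},
    {"slide": [-0.01, 0.02, 0], "rot": [0, 0, 10.5], "grip": 0},
    {"slide": [0, 0.002, 0], "rot": [0, 0, 10.5], "grip": 0},
    {"slide": [0, 0, 0], "rot": [0, 0, 10.5], "grip": 0},
    {"slide": [0, 0, 0], "rot": [0, 0, 10.5], "grip": 0},
  ],
  newtons=20,
)

```text
time: 35.95
ee_pos: [0.5482, 0.0105, 0.2428]
eef_rot: [0.01, 1.0, 0.0, 0.001]
ft_force: [0.2, -0.5, 0.6]
width: 0.025
grip_force: 0.0
```

Run:
```python
from h import *
t=eyes.camera("top");caps(t,.143);q=eyes.camera("scene");w=eyes.camera("wrist")
s=sensors.read_state();print(s["ee_pos"],s["eef_rot"],s["width"],s["time"])
for n,p in(("top",t),("scene",q),("wrist",w)):
    h=cv2.cvtColor(p["pixels"],cv2.COLOR_RGB2HSV);m=cv2.inRange(h,(0,170,80),(6,255,255))|cv2.inRange(h,(172,170,80),(180,255,255))
    k,l,st,c=cv2.connectedComponentsWithStats(m)
    for i in range(1,k):
        if st[i][4]>15: print(n,st[i].tolist(),back(p,*c[i],.092).round(4))
f=lambda im,c,k:cv2.resize(im["pixels"][c[1]:c[3],c[0]:c[2]],None,fx=k,fy=k,interpolation=2)
cv2.imwrite("pics/c9.png",np.hstack([f(t,(260,180,480,310),2.2)[:286],f(q,(190,190,350,302),2.55)[:286,:310]])[:,:,::-1])
```

```text
[389, 142, 19, 22, 280] [ 0.7816 -0.2063] [0.0288 0.0435] 71.8
[458, 190, 18, 22, 310] [ 0.6834 -0.341 ] [0.0433 0.0304] 8.8
[393, 196, 16, 21, 286] [ 0.6694 -0.2093] [0.0422 0.0283] 4.4
[563, 233, 67, 28, 86] [ 0.5935 -0.5911] [0.1353 0.0026] 67.3
[436, 238, 23, 15, 297] [ 0.5911 -0.2991] [0.0281 0.042 ] 3.7
[351, 243, 21, 15, 284] [ 0.579  -0.1307] [0.0279 0.0394] 0.9
[400, 280, 17, 23, 310] [ 0.5003 -0.2217] [0.0422 0.0283] 6.9
[0.54818607 0.01042242 0.24231423] [1.44440188e-02 9.99895450e-01 1.42918280e-04 6.62840118e-04] 0.01316094192803988 36.1
scene [361, 213, 8, 8, 54] [ 0.4361 -0.0158  0.092 ]
scene [342, 258, 10, 10, 83] [0.6349 0.0102 0.092 ]
wrist [259, 39, 34, 37, 888] [ 0.4345 -0.0155  0.092 ]
wrist [308, 309, 26, 7, 122] [0.631  0.0112 0.092 ]
```

View pics/c9.png

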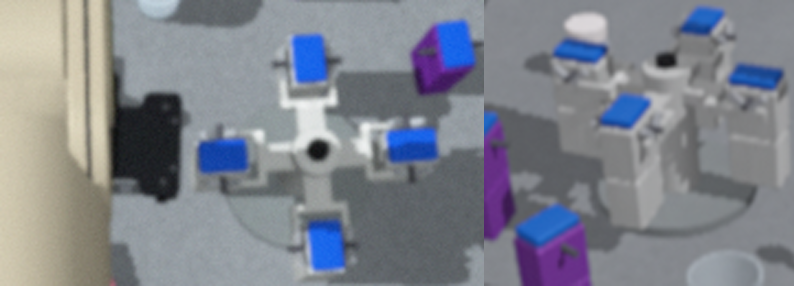

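All four places hold seated, upright buckets in both views. The real lever's ball is at about (0.638,0.0105,0.092), on the grey base. I'll go down in front of it with the fingers shut and push +x.

>>> arm_command(
  steps=[
    {"slide": [0.01, 0, -0.03], "rot": [0, 0, 0], "grip": 0},
    {"slide": [0.01, 0, -0.05], "rot": [0, 0, 0], "grip": 0},
    {"slide": [0.005, 0, -0.05], "rot": [0, 0, 0], "grip": 0},
    {"slide": [0, 0, -0.034], "rot": [0, 0, 0], "grip": 0},
    {"slide": [0.01, 0, 0], "rot": [0, 0, 0], "grip": 0},
    {"slide": [0.015, 0, 0], "rot": [0, 0, 0], "grip": 0},
    {"slide": [0.01, 0, 0], "rot": [0, 0, 0], "grip": 0},
    {"slide": [0.01, 0, 0], "rot": [0, 0, 0], "grip": 0},
  ],
)

```text
time: 37.1
ee_pos: [0.6192, 0.0108, 0.0785]
eef_rot: [0.013, 1.0, 0.0, 0.001]
ft_force: [-2.4, 0.6, 1.5]
width: 0.0005
grip_force: 1.0
```

>>> arm_command(
  steps=[
    {"slide": [0.01, 0, 0], "rot": [0, 0, 0], "grip": 0},
    {"slide": [0.01, 0, 0], "rot": [0, 0, 0], "grip": 0},
    {"slide": [0.01, 0, 0], "rot": [0, 0, 0], "grip": 0},
    {"slide": [0.01, 0, 0], "rot": [0, 0, 0], "grip": 0},
    {"slide": [0.01, 0, 0], "rot": [0, 0, 0], "grip": 0},
    {"slide": [0.01, 0, 0], "rot": [0, 0, 0], "grip": 0},
    {"slide": [0.006, 0, 0], "rot": [0, 0, 0], "grip": 0},
    {"slide": [0.004, 0, 0], "rot": [0, 0, 0], "grip": 0},
  ],
)

```text
time: 38.1
ee_pos: [0.6876, 0.0106, 0.0767]
eef_rot: [0.013, 1.0, -0.0, -0.001]
ft_force: [-11.7, 0.2, 2.5]
width: 0.0005
grip_force: 5.3
```

```bash
cat > ball.py <<'E'
from h import *
s=sensors.read_state();print(s["ee_pos"],s["ft_force"],s["time"])
for n in("scene","wrist","top"):
    p=eyes.camera(n)
    h=cv2.cvtColor(p["pixels"],cv2.COLOR_RGB2HSV);m=cv2.inRange(h,(0,170,80),(6,255,255))|cv2.inRange(h,(172,170,80),(180,255,255))
    k,l,st,c=cv2.connectedComponentsWithStats(m)
    for i in range(1,k):
        if st[i][4]>15: print(n,st[i].tolist(),back(p,*c[i],.092).round(4))
E
python3 ball.py
```

```text
[0.6875588  0.01058945 0.07672829] [-11.67200653   0.24094377   2.52090846] 38.1
scene [361, 213, 8, 8, 54] [ 0.4361 -0.0158  0.092 ]
scene [329, 277, 12, 12, 103] [0.7088 0.012  0.092 ]
wrist [302, 356, 31, 37, 155] [0.7178 0.0095 0.092 ]
top [297, 318, 11, 11, 98] [ 0.4373 -0.0167  0.092 ]
```

>>> arm_command(
  steps=[
    {"slide": [0.002, 0, 0], "rot": [0, 0, 0], "grip": 0},
    {"slide": [0.002, 0, 0], "rot": [0, 0, 0], "grip": 0},
    {"slide": [0, 0, 0], "rot": [0, 0, 0], "grip": 0},
    {"slide": [0, 0, 0], "rot": [0, 0, 0], "grip": 0},
    {"slide": [-0.015, 0, 0], "rot": [0, 0, 0], "grip": 0},
    {"slide": [-0.03, 0, 0.02], "rot": [0, 0, 0], "grip": 0},
    {"slide": [-0.03, 0, 0.05], "rot": [0, 0, 0], "grip": 0},
    {"slide": [-0.02, 0, 0.05], "rot": [0, 0, 0], "grip": 0},
  ],
)

```text
time: 39.25
ee_pos: [0.5959, 0.0105, 0.1986]
eef_rot: [0.013, 1.0, 0.0, 0.0]
ft_force: [1.3, 1.0, 0.8]
width: 0.0008
grip_force: 0.0
```

>>> arm_command(
  steps=[
    {"slide": [-0.02, 0.03, 0.03], "rot": [0, 0, 0], "grip": 0},
    {"slide": [-0.02, 0.05, 0.03], "rot": [0, 0, 0], "grip": 0},
    {"slide": [-0.02, 0.05, 0], "rot": [0, 0, 0], "grip": 0},
    {"slide": [-0.02, 0.05, 0], "rot": [0, 0, 0], "grip": 0},
    {"slide": [-0.02, 0.03, 0], "rot": [0, 0, 0], "grip": 0},
    {"slide": [0, 0, 0], "rot": [0, 0, 0], "grip": 0},
    {"slide": [0, 0, 0], "rot": [0, 0, 0], "grip": 0},
    {"slide": [0, 0, 0], "rot": [0, 0, 0], "grip": 0},
  ],
)

```text
time: 40.25
ee_pos: [0.4978, 0.2194, 0.2572]
eef_rot: [0.014, 1.0, 0.0, 0.0]
ft_force: [-0.7, -0.6, 0.0]
width: 0.0004
grip_force: 0.0
```

```bash
python3 ball.py; python3 -c "
from h import *
caps(eyes.camera('top'),.143)"
```

```text
[0.49775207 0.21940263 0.25724414] [-0.67471725 -0.62819131  0.02970726] 40.25
scene [361, 213, 8, 8, 54] [ 0.4361 -0.0158  0.092 ]
scene [329, 278, 11, 11, 91] [0.7105 0.0119 0.092 ]
wrist [0, 123, 27, 33, 735] [ 0.4359 -0.0134  0.092 ]
top [287, 187, 10, 10, 81] [0.711  0.0113 0.092 ]
top [297, 318, 11, 11, 98] [ 0.4373 -0.0167  0.092 ]
[389, 142, 19, 22, 280] [ 0.7816 -0.2063] [0.0288 0.0435] 71.5
[458, 190, 18, 22, 309] [ 0.6834 -0.3412] [0.0434 0.03  ] 9.1
[393, 196, 16, 21, 284] [ 0.6694 -0.2095] [0.0422 0.0283] 4.4
[563, 233, 67, 28, 75] [ 0.5935 -0.5911] [0.1353 0.0026] 67.3
[436, 238, 23, 16, 307] [ 0.5908 -0.2994] [0.0285 0.0421] 5.1
[351, 243, 22, 16, 292] [ 0.5781 -0.1309] [0.028  0.0413] 4.8
[400, 280, 16, 23, 306] [ 0.5003 -0.2215] [0.0417 0.0281] 6.4
```

The ball travelled 75.6 mm of the 76.7 mm stroke, about 0.98 rad. The buckets are in place and the robot is clear.

```bash
python3 -c "
from bench import order
print(order.close_job())"
```

```text
the job is handed in; nothing more can be done
None
```

The three empty rotor places now hold spares hanging seated and upright, so all four places are filled and no spare is left over. I threw the grey-based red lever over to about 0.98 rad by camera estimate, with the robot clear, and handed the job in; no verdict came back.

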